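# Prop the sample dryer open, load it and switch it on

## Robot

A 6-joint arm with a two-finger parallel gripper is mounted at the origin on the work surface. World frame = base frame: x ahead of the robot, y to its left, z up, the work surface at z = 0. Lengths are in m, angles in rad, forces in N, time in s.
With the tool pointing down it reaches from about 0.35 to 0.725 m from the base axis. Payload 6 kg.
Tool frame: the origin (TCP) lies at the very end of the fingers, on their centre line; the grasp point (between the pads) lies 19 mm behind it; x points along the fingers, y is the direction in which the jaws open and shut, and the axes are right-handed (so a half turn about x gives the same grasp; the last joint's range is limited). The gripper opens to 85 mm and grips with 20 to 120 N. Pads are 22 mm wide; open, the fingers measure 114 mm over their backs; the gripper's body (76 mm by 85 mm) begins 54 mm behind the grasp point. The pads swing forward as they close: fully open they stand 13 mm farther back than shut.
Start: joints at [1.655, 0.04, 0.085, 0, -1.615, -0.334], TCP at [0.148, 0.581, 0.21] pointing down, gripper open.
Joint ranges: [-2.56, 2.56], [-1.29, 2.01], [-1.08, 1.49], [-3.29, 1.98], [-2.81, -0.18], [-2.99, 2.99]. Speed limits (rad/s): [2.57, 2.57, 3.01, 3.14, 3.14, 3.14].

## Interface

Orientations are given as a 3x3 rotation matrix whose columns are the frame's x, y, z axes.
In Python, from station import sensors, eyes, workorder gives the robot as it stands.
- The arm moves only by the tool play_rows, never from a script. Its argument "moves" is a list of rows, each a list of 7 numbers: the turn, a rotation vector about the tool's x, y, z in units of 8 degrees (1.0 is 8 degrees), then the shift along the tool's x, y, z in units of 40 mm (1.0 is 40 mm), then the finger opening in mm, from 0 to 85.4. A call has 1 to 12 rows; each row is the pose to reach, as a shift and turn from the pose measured when the call began, along the tool's axes at that moment; what a row does not reach only later rows make up. A row lasts 1/8 s, in which the tool goes at most 62.5 mm and 10.7 degrees, less where a joint would pass 70% of its speed; a pose out of reach is approached as far as the arm can. A call with a gripper value outside its range is refused whole. The fingers move at their own pace and stop on an object; "force" is the grip in N (left out, the last holds). Time passes only in rows, so rows that repeat a pose let the fingers close. It gives the time, the measured TCP pose, the force and the opening at its end, in the units of the state.
- sensors.read_state(): the state, without advancing time (a new reading comes with each control period).
- eyes.snapshot(name): name is "scene" or "side" or "wrist"; returns (picture, depth): 400x640x3 uint8, red, green, blue; 400x640 float32, m along the optical axis (not along the pixel's ray), 0 where there is no reading.
- eyes.camera_params(name): a dict with "intrinsics" (3x3 intrinsics, pixels), "R" (3x3) and "t" (3): a world point X has camera coordinates R X + t; the wrist camera has in their place "hand_eye" (4x4, takes a point from camera to tool coordinates, whose origin is the TCP and whose axes are the tool frame's). Camera axes: x right, y down, z forward; pixel columns grow to the right and rows downward; lengths in m; the calibration is good to about 2 mm. The wrist camera is an equidistant fisheye: a pixel r from the principal point sees the ray r / f radians off the axis. A picture is of the moment at which its call begins: read the wrist's pose just before it. camera_params takes no time and is no camera call.
- workorder.job_done(): hands the job in, once; it reports no verdict.
Trained networks look in the newest picture that a camera, given by its name, has taken for a name from the list of things; names that differ only in an ending like _2 or _b are one class to them, and where a whole thing is asked for, a point or a joint stands for the part that bears it (a point fixed in the world has none). Each returns a list of dicts, best first, with "confidence" (0 to 1); they miss things now and then, are a little off and sometimes report something else, mostly with a low value. They report only what shows in the picture. A call takes as long as a camera call.
- eyes.masks_of(label, camera): "mask" (400x640 bool, what is visible of it) and "bbox" ([left, top, width, height] in pixels, round what is visible of it).
The state is a dict: "t": time; "q": joint angles; "qvel": joint speeds; "joint_torque": joint torques, N m; "eef_pos": TCP position; "ee_rot": TCP orientation; "ft_force": force on the tool from outside, world axes, zero at the start; "wrist_torque": the same for the moment, N m; "gripper_width": finger opening in m.
Only numpy, scipy, OpenCV 4.12 (cv2) and the standard library are available. Lean on these libraries where they do the work, as an engineer would, in place of code of your own. Each camera call takes 0.05 s, during which the arm holds its last target. There are 200 camera calls.

## Task

Get the sample dryer going: raise its hood by the handle and swing the prop rod up into the socket at the hood's side, so that the rod alone holds the hood open. Then stand every sample jar on the bench upright on the floor of the drying chamber, and last of all turn the switch knob clockwise until it clicks past its detent to on. Leave the reagent bottle, dropper bottle, beaker and potato where they are.

Things in the scene. Friction and masses are not known exactly. Their poses are not given: they have to be found in the camera images.
- dryer: Sample dryer, low white bench unit, fixed, rim 80 mm high. Origin on the bench under the middle of its chamber; x runs from its front (handle) to its back (hinge), y to the side with the prop rod. Front face at x -65 mm, back +185. Chamber: x +-57, y +-140 mm inside, walls 8 to 10 mm, flat deck behind. Control block from y -140 to -250, its top at rim height.
- chamber (a point): Middle of the chamber's flat inner floor, 30 mm above the bench and 50 mm below the rim; axes as the dryer's. Room for four jars in a row along y.
- hood (a joint): Hood angle, rad: 0 shut (at the start), 1.52 upper stop. White plate 200 x 300 x 18 mm, 0.9 kg, hinged at its far edge, lifted with about 5 N at the handle. Its stiff hinge alone keeps it up only above about 1.39 (leave it at 1.44 or more while swinging the rod); lower it sinks shut unless held. Resting on the seated prop rod it reads 1.22.
- hood_hinge (a point): Point on the hood's hinge axis, in the middle of its far edge, 81 mm above the bench, 135 mm behind the chamber's middle; the axis is the dryer's y. The point turns with the hood.
- hood_handle (a point): Middle of the hood's handle: round steel bar 12 mm thick, 100 mm long along y, on a stem at each end, 40 mm off the hood's front edge, 240 mm from the hinge axis along the plate and 9 mm to its upper side. Shut, 90 mm above the bench; fully raised about 325 mm. Can be gripped from above across the bar, which turns between the pads as the hood swings.
- hood_socket (a point): Seat of the socket, where the rod's ball centre lies once seated: a dark steel V on an arm out of the hood's side, in the rod's plane, 150 mm from the hinge, 50 mm beyond the hood's edge. Its 16 mm legs stand 50 deg either side of the seated rod's line and guide the ball in if it is within 8 mm of that line as the hood comes down.
- prop (a joint): Prop rod angle, rad: 0 level toward the dryer's back (start 0 to 0.1), grows as the tip swings up, 0.92 seated. Stiff pivot: stays where left, 1 N swings it. With the hood at 1.44 or more a rod left at 0.89 to 0.93 stands 25 to 30 mm short of the seat and is caught by the V when the hood is then lowered onto it.
- prop_pivot (a point): Pivot of the prop rod, on a lug at the dryer's side: 40 mm in front of the chamber's middle, 200 mm to its +y side, 56 mm above the bench; the axis is the dryer's y.
- prop_grip (a point): Middle of the black rubber sleeve on the prop rod, 14 mm thick, 40 mm long, 125 mm from the pivot: grip it across, fingers closing along the dryer's y. The point's x axis points along the rod to its tip. 43 mm are free between sleeve and dryer wall.
- prop_tip (a point): Middle of the 14 mm steel ball at the free end of the 9 mm thick prop rod, 210 mm from the pivot.
- knob (a joint): Switch knob angle, rad, growing clockwise seen from above: off near 0 (start 0 to 0.12), stop at 1.15. From 0.3 on a sprung detent resists (0.1 N m at most); past 0.62 it clicks over and runs on to about 0.9. On is beyond 0.85: turn to about 1.05.
- knob_grip (a point): Grip point of the switch knob, on its axis, 112 mm above the bench, 200 mm to the -y side of the chamber's middle: upright black bar 42 mm long (along this point's x, turns with it), 14 mm thick, 32 mm high, its top 7 mm above this point, on a 48 mm disc.
- jar0: Sample jar, clear with white rim and green content, closed, upright cylinder 44 mm across, 45 mm high, heavy-based, about 80 g; there are two to four, all alike. Origin at the middle of its underside, z up its axis.
- jar1: Sample jar, clear with white rim and green content, closed, upright cylinder 44 mm across, 45 mm high, heavy-based, about 80 g; there are two to four, all alike. Origin at the middle of its underside, z up its axis.
- jar2: Sample jar, clear with white rim and green content, closed, upright cylinder 44 mm across, 45 mm high, heavy-based, about 80 g; there are two to four, all alike. Origin at the middle of its underside, z up its axis.
- jar3: Sample jar, clear with white rim and green content, closed, upright cylinder 44 mm across, 45 mm high, heavy-based, about 80 g; there are two to four, all alike. Origin at the middle of its underside, z up its axis.
- reagent: Yellow reagent bottle, 60 mm across, 140 mm high; stays where it is. Origin at its underside.
- dropper: Small brown dropper bottle, 36 mm across, 65 mm high, near the jars; stays where it is. Origin at its underside.
- beaker: Glass beaker, 70 mm across, 80 mm high; stays where it is. Origin at its underside.
- potato: Brown potato, 72 mm across, 58 mm high; stays where it is. Origin at its underside.

How it is judged:
On the way, in this order (a step that is already met when the one before it is completed fails the run):
1. the hood is raised (value of joint hood above 1.05 rad), for 0.1 s.
2. the prop rod is seated in the socket and alone holds the hood open, fingers off both (distance between prop_tip and hood_socket below 0.01 m and value of joint hood between 1.13 and 1.31 rad and velocity of joint hood between -0.05 and 0.05 rad/s and contact force between the fingers and hood below 0.3 N and contact force between the fingers and prop below 0.3 N), for 0.5 s.
3. every jar stands upright, let go, on the chamber floor (x of jar0 in the frame of chamber between -0.05 and 0.05 m and y of jar0 in the frame of chamber between -0.13 and 0.13 m and z of each of jar0, jar1, jar2, jar3 in the frame of chamber below 0.008 m and angle between each of jar0, jar1, jar2, jar3's own z axis and vertical below 0.15 rad and linear speed of each of jar0, jar1, jar2, jar3 below 0.03 m/s and contact force between the fingers and jar0 below 0.3 N and x of jar1 in the frame of chamber between -0.05 and 0.05 m and y of jar1 in the frame of chamber between -0.13 and 0.13 m and contact force between the fingers and jar1 below 0.3 N and x of jar2 in the frame of chamber between -0.05 and 0.05 m and y of jar2 in the frame of chamber between -0.13 and 0.13 m and contact force between the fingers and jar2 below 0.3 N and x of jar3 in the frame of chamber between -0.05 and 0.05 m and y of jar3 in the frame of chamber between -0.13 and 0.13 m and contact force between the fingers and jar3 below 0.3 N), for 0.2 s.
4. the knob is clicked past its detent to on (value of joint knob above 0.85 rad), for 0.2 s.
At the end, for the whole second after the job is handed in: The hood rests on the prop rod (rod tip within 10 mm of the socket seat, hood at 1.13 to 1.31 rad, still), fingers off both; every jar present stands upright (within 0.15 rad) and at rest on the chamber floor; the knob is past its detent (over 0.85 rad) (all of step 2 and all of step 3 and value of joint knob above 0.85 rad); the robot touches nothing.
It fails at once if the reagent bottle is knocked aside (over 40 mm) or over (distance of reagent from where it was at the start of the episode above 0.04 m or angle between reagent's own z axis and vertical above 0.5 rad).
It fails at once if the dropper bottle is knocked aside (over 40 mm) or over (distance of dropper from where it was at the start of the episode above 0.04 m or angle between dropper's own z axis and vertical above 0.5 rad).
It fails at once if the beaker is knocked aside (over 40 mm) or over (distance of beaker from where it was at the start of the episode above 0.04 m or angle between beaker's own z axis and vertical above 0.5 rad).
It fails at once if the potato is knocked aside (over 40 mm) or over (distance of potato from where it was at the start of the episode above 0.04 m or angle between potato's own z axis and vertical above 0.5 rad).
Of jar0, jar1, jar2, jar3 only 2 to 4 are there at a start; the rules pass over those that are not, and their reading is None.
At some moment in a run one of jar0, jar1, jar2, jar3 may be knocked a few centimetres aside while the robot is not near it.
It also fails if it takes over 210 s, if anything falls off the work surface, if the arm or the gripper's body presses on something with over 40 N, if the wrist force passes 120 N, or if a joint passes its speed limit or range.

## Working session

There is one attempt and no reset: what is moved stays moved. The work goes in short steps, Python scripts to look and compute and a tool call to move; the robot and the scene stay as the last step left them, time stands still between calls to the robot, and variables do not carry over. Pictures are saved under pics/ and viewed, about 12 in all and at most 16, crops included, and the job is handed in when it is done.

Besides the shell and the picture viewer there is one more tool, called in YAML: its name, and indented under it one key for each argument. play_rows: Moves the arm, as the interface text tells. Its arguments: {"type":"object","properties":{"moves":{"type":"array","items":{"type":"array","items":{"type":"number"}}},"force":{"type":"number"}},"required":["moves"]}

```bash
ls; mkdir -p pics
python3 - <<'E'
from station import sensors, eyes, workorder
import cv2,numpy as np
s=sensors.read_state();print(s)
for n in("scene","side"):
    p,d=eyes.snapshot(n);cv2.imwrite(f"pics/{n}0.png",p[:,:,::-1]);np.savez(f"{n}0.npz",p=p,d=d)
    print(n,eyes.camera_params(n))
print(eyes.camera_params("wrist"))
E
```

```text
pics
{'t': 0.0, 'q': array([ 1.65469551e+00,  4.07949901e-02,  8.38074392e-02, -4.30849086e-04,
       -1.61547706e+00, -3.33716315e-01]), 'qvel': array([ 1.17465816e-03, -9.90410810e-04,  3.52601303e-04, -7.20547757e-04,
       -1.74330349e-04,  1.77458457e-05]), 'joint_torque': array([ 9.79504948e-04, -3.68192446e+01,  3.47409546e+01,  6.93223625e+00,
       -5.34757957e-03,  1.32317248e-05]), 'eef_pos': array([0.1481702 , 0.58104889, 0.208593  ]), 'ee_rot': array([[-2.89101126e-04, -2.47208221e-01, -9.68962338e-01],
       [-1.69849059e-03, -9.68960859e-01,  2.47208351e-01],
       [-9.99998516e-01,  1.71724162e-03, -1.39753161e-04]]), 'ft_force': array([ 0.25305301, -0.62597461,  0.06350925]), 'wrist_torque': array([ 0.0277147 , -0.01324657, -0.03086175]), 'gripper_width': 0.08566905843399822}
scene {'intrinsics': array([[415.87661809,   0.        , 317.37317294],
       [  0.        , 415.87661809, 206.10203457],
       [  0.        ,   0.        ,   1.        ]]), 'R': array([[ 0.09650922,  0.99531398,  0.00600408],
       [ 0.82393284, -0.07650433, -0.56149957],
       [-0.558
[... 288 characters left out ...]
, -0.03731238, -0.00507645],
       [-0.01356882,  0.48254684, -0.87576505],
       [ 0.03512651, -0.87507504, -0.48271088]]), 't': array([0.51041418, 0.05814811, 1.2996664 ])}
{'intrinsics': array([[309.70691629,   0.        , 324.38992573],
       [  0.        , 309.70691629, 197.73084622],
       [  0.        ,   0.        ,   1.        ]]), 'hand_eye': array([[ 1.14358442e-03, -2.73610926e-01,  9.61839775e-01,
        -1.63198298e-01],
       [ 9.99999335e-01,  1.71013647e-04, -1.14030682e-03,
        -4.53034290e-04],
       [ 1.47512676e-04,  9.61840440e-01,  2.73610940e-01,
        -6.93016203e-02],
       [ 0.00000000e+00,  0.00000000e+00,  0.00000000e+00,
         1.00000000e+00]])}
```

View pics/scene0.png

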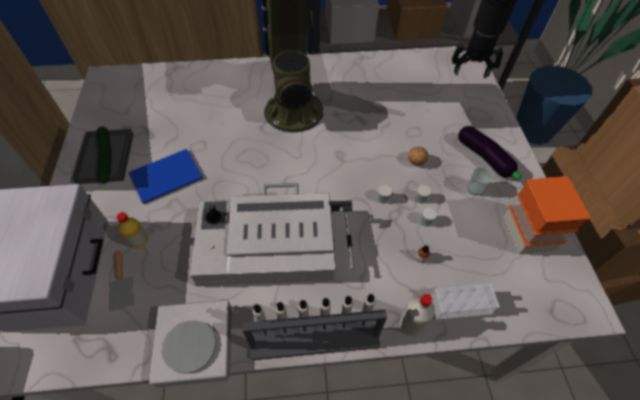

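View pics/side0.png

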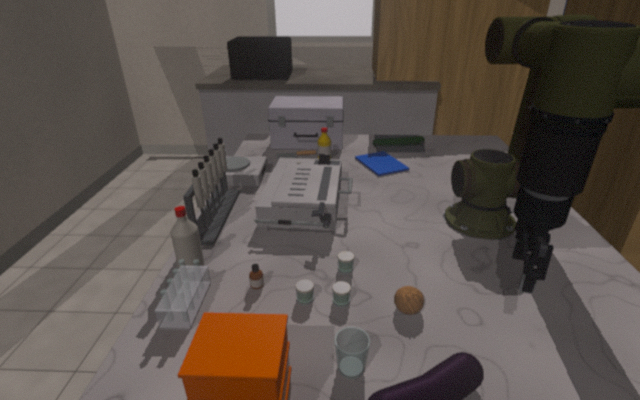

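```bash
cat > h.py <<'E'
from station import sensors, eyes, workorder
import cv2,numpy as np
def cloud(n,p,d):
    c=eyes.camera_params(n);K=c["intrinsics"];v,u=np.mgrid[:400,:640]
    X=np.stack([(u-K[0,2])/K[0,0]*d,(v-K[1,2])/K[1,1]*d,d],-1)
    return (X-c["t"])@c["R"]
def proj(n,P):
    c=eyes.camera_params(n);x=np.atleast_2d(P)@c["R"].T+c["t"];x=x@c["intrinsics"].T;return x[:,:2]/x[:,2:]
E
python3 - <<'E'
from h import *
for n in("scene","side"):
    p,d=eyes.snapshot(n);C=cloud(n,p,d)
    for l in("dryer","hood","hood_handle","knob","prop","prop_grip","hood_socket","jar0","dropper","beaker","potato","reagent"):
        for r in eyes.masks_of(l,n)[:5]:
            m=r["mask"]&(d>0);P=C[m]
            if r["confidence"]<.3 or len(P)<3: continue
            print(n,l,round(r["confidence"],2),r["bbox"],m.sum(),"med",np.median(P,0).round(3),"lo",np.percentile(P,3,0).round(3),"hi",np.percentile(P,97,0).round(3))
            np.save(f"m_{n}_{l}.npy",m) if l[:3]!="jar" else 0
    # level statistics
p,d=eyes.snapshot("scene");C=cloud("scene",p,d)
z=C[...,2]
print("bench z",np.median(z[120:180,200:400]))
m=np.load("m_scene_dryer.npy")|np.load("m_scene_hood.npy")
pl=m&(z>.07)&(z<.105)
cnt=C[pl][:,:2].astype(np.float32); print("top rect",cv2.minAreaRect(cnt))
hp=np.load("m_scene_hood.npy")&(z>.083)&(z<.105)
print("hood rect",cv2.minAreaRect(C[hp][:,:2].astype(np.float32)),np.median(z[hp]))
big=cv2.resize(p[170:290,180:400],None,fx=3.5,fy=3.5,interpolation=cv2.INTER_CUBIC);cv2.imwrite("pics/c1.png",big[:,:,::-1])
E
```

```text
scene dryer 0.65 [187.3, 184.9, 165.3, 102.6] 12779 med [ 0.622 -0.112  0.091] lo [ 0.471 -0.31   0.015] hi [0.723 0.095 0.101]
scene dryer 0.42 [417.2, 187.0, 15.4, 18.7] 210 med [0.47  0.392 0.04 ] lo [0.444 0.375 0.002] hi [0.481 0.413 0.047]
scene dryer 0.33 [464.9, 167.6, 27.5, 28.7] 571 med [0.44  0.587 0.05 ] lo [ 0.407  0.555 -0.001] hi [0.471 0.618 0.079]
scene hood 0.66 [228.8, 184.2, 123.2, 74.0] 6461 med [ 0.576 -0.069  0.097] lo [ 0.469 -0.211  0.091] hi [0.668 0.077 0.101]
scene hood_handle 0.63 [226.7, 183.4, 126.6, 73.4] 6537 med [ 0.575 -0.069  0.097] lo [ 0.456 -0.212  0.089] hi [0.669 0.078 0.101]
scene prop 0.48 [346.1, 213.7, 9.4, 57.8] 197 med [0.634 0.125 0.06 ] lo [0.54  0.118 0.046] hi [0.717 0.132 0.065]
scene prop_grip 0.75 [344.1, 216.4, 10.4, 50.2] 122 med [0.616 0.127 0.06 ] lo [0.543 0.119 0.055] hi [0.663 0.132 0.065]
scene hood_socket 0.81 [227.1, 184.3, 128.5, 72.7] 6531 med [ 0.576 -0.069  0.097] lo [ 0.464 -0.212  0.09 ] hi [0.669 0.078 0.101]
scene jar0 0.66 [414.6, 186.5, 16.4, 20.3] 234 med [0.469 0.392 0.04 ] lo [0.439 0.374 0.   ] hi [0.481 0.
[... 2501 characters left out ...]
6   0.053] lo [0.405 0.558 0.003] hi [0.464 0.622 0.08 ]
side beaker 0.75 [255.9, 219.5, 74.6, 10.4] 290 med [0.598 0.132 0.059] lo [0.495 0.081 0.02 ] hi [0.711 0.141 0.065]
side beaker 0.65 [271.4, 163.8, 78.9, 58.9] 2788 med [ 0.556 -0.024  0.098] lo [ 0.449 -0.202  0.085] hi [0.659 0.12  0.101]
side potato 0.97 [396.5, 285.1, 27.3, 31.4] 646 med [0.299 0.438 0.045] lo [0.269 0.406 0.018] hi [0.325 0.453 0.057]
bench z -0.0018808245965433884
top rect ((0.5448375940322876, 0.19767950475215912), (0.2597077786922455, 0.8504730463027954), 1.592649221420288)
hood rect ((0.5491473078727722, -0.038153961300849915), (0.3646768033504486, 0.24847403168678284), 87.09467315673828) 0.09742388669645208
```

View pics/c1.png

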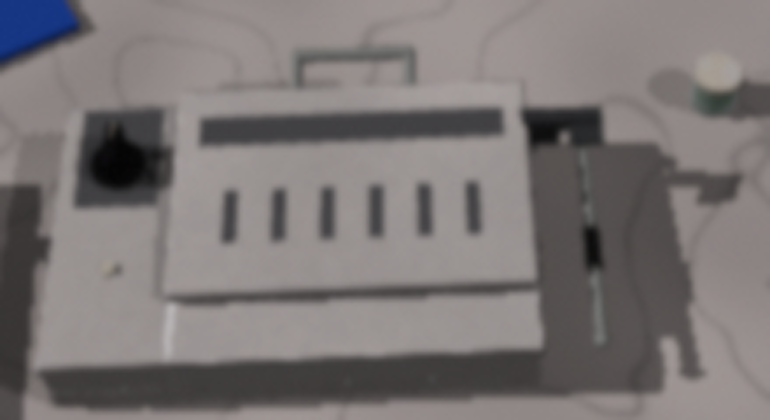

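Run:
```python
from h import *
from scipy.optimize import minimize
for n in("scene","side"):
    S=np.load(n+"0.npz");C=cloud(n,S["p"],S["d"]);z=C[...,2]
    m=((z>.0935)&(z<.104)&(C[...,0]>.40)&(C[...,0]<.75)&(C[...,1]>-.27)&(C[...,1]<.12)).astype(np.uint8)
    m=cv2.morphologyEx(m,cv2.MORPH_OPEN,np.ones((5,5)))
    k,L,st,_=cv2.connectedComponentsWithStats(m);i=1+np.argmax(st[1:,4]);P=C[L==i][:,:2]
    best=None
    for a in np.radians(np.arange(-12,12.1,.25)):
        R=np.array([[np.cos(a),-np.sin(a)],[np.sin(a),np.cos(a)]]);Q=P@R
        lo,hi=np.percentile(Q,[.7],0)[0],np.percentile(Q,[99.3],0)[0];A=np.prod(hi-lo)
        if best is None or A<best[0]:best=(A,a,lo,hi,R)
    A,a,lo,hi,R=best
    print(n,"yaw",np.degrees(a),"size",hi-lo,"centre",R@((lo+hi)/2),"origin",R@((lo+hi)/2-[.035,0]),"z",np.median(z[L==i]),len(P))
    # rod
    q=(z>.045)&(z<.075)&(C[...,0]>.50)&(C[...,0]<.72)&(C[...,1]>.105)&(C[...,1]<.15)
    P=C[q];f=np.polyfit(P[:,0],P[:,1],1);print("rod y=",f,"at .6",np.polyval(f,.6),"slope deg",-np.degrees(f[0]),"zfit",np.polyfit(P[:,0],P[:,2],1),P[:,0].min(),P[:,0].max())
    # handle & knob
    q=(z>.075)&(z<.11)&(C[...,0]>.36)&(C[...,0]<.445)&(abs(C[...,1]+.06)<.12);P=C[q];print("handle",len(P),np.median(P,0) if len(P) else 0, np.percentile(P,[5,95],0) if len(P) else 0)
    q=(z>.108)&(z<.13)&(C[...,0]>.42)&(C[...,0]<.6)&(C[...,1]<-.2)&(C[...,1]>-.33);P=C[q];print("knob top",len(P),P.mean(0) if len(P) else 0)
    if len(P)>5: print(cv2.minAreaRect(P[:,:2].astype(np.float32)))
```

```text
scene yaw -3.5 size [0.1923743  0.29512119] centre [ 0.57093353 -0.06997789] origin [ 0.53599881 -0.06784119] z 0.09767227315935431 5453
rod y= [-0.00417544  0.12668874] at .6 0.12418347858680359 slope deg 0.23923497647408584 zfit [0.01751889 0.04935145] 0.5024689025960613 0.7197395102881184
handle 149 [ 0.43336886 -0.06668373  0.09235123] [[ 0.42506795 -0.11603195  0.08700812]
 [ 0.44203213 -0.01376046  0.09644146]]
knob top 71 [ 0.52790171 -0.26871309  0.11581091]
((0.5257663726806641, -0.2696780562400818), (0.015726491808891296, 0.047045137733221054), 84.22622680664062)
side yaw -3.25 size [0.19487537 0.30752702] centre [ 0.56540614 -0.05970008] origin [ 0.53046243 -0.05771583] z 0.09812638585421511 2346
rod y= [-0.02619141  0.14617969] at .6 0.13046484547866902 slope deg 1.5006573824844702 zfit [0.00656344 0.0553412 ] 0.5000609185935616 0.7154765206234176
handle 77 [ 0.42907173 -0.0481502   0.09279176] [[ 0.42197694 -0.11153852  0.08706128]
 [ 0.44237802 -0.0081406   0.09576865]]
knob top 43 [ 0.52199745 -0.26297157  0.11426964]
((0.5212858319282532, -0.26514965295791626), (0.03829828277230263, 0.022824307903647423), 1.2656151056289673)
```

```bash
cat >> h.py <<'E'
from scipy.spatial.transform import Rotation as Ro
def down(deg):
    c,s=np.cos(np.radians(deg)),np.sin(np.radians(deg));return np.array([[0,c,s],[0,s,-c],[-1,0,0.]])
def plan(*targets):
    """targets (pos,R) -> rows relative to the present pose"""
    s=sensors.read_state();p,R=s["eef_pos"],s["ee_rot"];pp,pR=p,R
    print("at",p.round(4),"t",round(s["t"],2),"w",round(s["gripper_width"],4),"F",s["ft_force"].round(1))
    for q,T in targets:
        q=np.array(q,float);T=R if T is None else T
        n=max(np.linalg.norm(q-pp)/.0625,np.degrees(Ro.from_matrix(pR.T@T).magnitude())/10.7)
        rv=np.degrees(Ro.from_matrix(R.T@T).as_rotvec())/8;sh=R.T@(q-p)/.04
        print("row",np.r_[rv,sh].round(3).tolist(),"n>=%.1f"%n);pp,pR=q,T
def wrist(name=None):
    s=sensors.read_state();p,d=eyes.snapshot("wrist")
    if name:cv2.imwrite(f"pics/{name}.png",p[:,:,::-1])
    return s,p,d
def wpts(s,u,v,d):
    c=eyes.camera_params("wrist");K=c["intrinsics"];H=c["hand_eye"]
    x,y=(np.asarray(u)-K[0,2]),(np.asarray(v)-K[1,2]);r=np.hypot(x,y)+1e-9;t=r/K[0,0]
    k=np.stack([x/r*np.tan(t)*d,y/r*np.tan(t)*d,d],-1)
    return (k@H[:3,:3].T+H[:3,3])@s["ee_rot"].T+s["eef_pos"]
def wproj(s,P):
    c=eyes.camera_params("wrist");K=c["intrinsics"];H=c["hand_eye"]
    k=((np.atleast_2d(P)-s["eef_pos"])@s["ee_rot"]-H[:3,3])@H[:3,:3]
    t=np.arctan2(np.hypot(k[:,0],k[:,1]),k[:,2]);a=np.arctan2(k[:,1],k[:,0])
    return np.c_[K[0,2]+K[0,0]*t*np.cos(a),K[1,2]+K[0,0]*t*np.sin(a)]
def wcloud(s,d):
    v,u=np.mgrid[:400,:640];return wpts(s,u,v,d)
E
python3 -c "
from h import *
plan(([.425,-.065,.27],down(176.6)))"
```

```text
at [0.1483 0.5813 0.2095] t 1.45 w 0.0854 F [ 0.3  0.7 -0. ]
row [9.886, -0.001, -0.001, -1.509, 13.947, -10.698] n>=11.3
```

play_rows:
  moves:
    - [1,0,0,-0.75,1.2,-0.9,85]
    - [9.886,0,0,-1.5,13.95,-10.7,36]
    - [9.886,0,0,-1.5,13.95,-10.7,36]
    - [9.886,0,0,-1.5,13.95,-10.7,36]
    - [9.886,0,0,-1.5,13.95,-10.7,36]
    - [9.886,0,0,-1.5,13.95,-10.7,36]
    - [9.886,0,0,-1.5,13.95,-10.7,36]
    - [9.886,0,0,-1.5,13.95,-10.7,36]
    - [9.886,0,0,-1.5,13.95,-10.7,36]
    - [9.886,0,0,-1.5,13.95,-10.7,36]
    - [9.886,0,0,-1.5,13.95,-10.7,36]
    - [9.886,0,0,-1.5,13.95,-10.7,36]
  force: 40

```text
t: 2.95
eef_pos: [0.4254, -0.0683, 0.2696]
ee_rot: [[-0.0, -0.998, 0.064], [-0.001, 0.064, 0.998], [-1.0, 0.0, -0.001]]
ft_force: [-0.9, 0.6, -0.4]
gripper_width: 0.0357
```

Run:
```python
from h import *
plan(([.425,-.065,.27],down(176.6)))
s,p,d=wrist("w1");C=wcloud(s,d);np.savez("w1.npz",p=p,C=C,pos=s["eef_pos"],R=s["ee_rot"])
for x in (-.07,):
    pass
z=C[...,2];ok=d>0
m=ok&(z>.075)&(z<.11)&(C[...,0]>.38)&(C[...,0]<.45)&(abs(C[...,1]+.065)<.08)
P=C[m];print(len(P),np.median(P,0),np.percentile(P,[3,97],0))
```

```text
at [ 0.4254 -0.0683  0.2696] t 2.95 w 0.0357 F [-0.9  0.6 -0.4]
row [-0.033, -0.004, -0.002, -0.01, 0.015, 0.081] n>=0.1
1260 [ 0.42750189 -0.06900181  0.0938605 ] [[ 0.4196034  -0.11818156  0.09025272]
 [ 0.44701365 -0.01301935  0.09587743]]
```

View pics/w1.png

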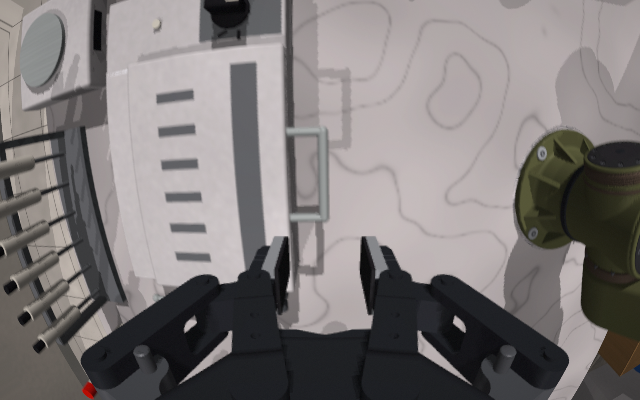

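Run:
```python
from h import *
W=np.load("w1.npz");C=W["C"];s=dict(eef_pos=W["pos"],ee_rot=W["R"])
z=C[...,2]
Q=C[136:214,312:334];m=(Q[...,2]>.075);P=Q[m];f=np.polyfit(P[:,1],P[:,0],1);print("bar",f,"x at -.067",np.polyval(f,-.067),"yaw",-np.degrees(np.arctan(f[0])),"z",np.percentile(P[:,2],[10,50,95]),"y ext of stems",)
Q=C[115:235,318:334];P=Q[Q[...,2]>.08];print("bar y ext",np.percentile(P[:,1],[1,99]),P[:,1].mean(),len(P))
# hood top edges
m=(z>.09)&(z<.104)&(C[...,0]>.46)&(C[...,0]<.7);print(m.sum(),np.median(z[m]))
e=[]
for r in range(60,235,5):
    row=np.where((z[r,:]>.09)&(C[r,:,0]<.50)&(C[r,:,0]>.44)&(np.abs(z[r]-.098)<.004))[0]
    if len(row):e.append(C[r,row.max()])
e=np.array(e);f=np.polyfit(e[:,1],e[:,0],1);r=e[:,0]-np.polyval(f,e[:,1]);k=abs(r)<.004;f=np.polyfit(e[k,1],e[k,0],1);print("front edge",f,k.sum(),len(k),"x at -.067",np.polyval(f,-.067),"yaw",-np.degrees(np.arctan(f[0])))
```

```text
bar [0.04604236 0.4290098 ] x at -.067 0.4259249589644769 yaw -2.636171050369303 z [0.09176731 0.09404459 0.09588406] y ext of stems
bar y ext [-0.11930987 -0.01151471] -0.06632451909228111 1024
33242 0.09794803353599443
front edge [0.04892122 0.47017786] 33 35 x at -.067 0.46690013822227766 yaw -2.800746586210949
```

```bash
python3 -c "
from h import *
plan(([.4245,-.067,.12],down(177.1)),([.4245,-.067,.074],down(177.1)))"
```

```text
at [ 0.4257 -0.0689  0.2694] t 3.0 w 0.0357 F [-1.1 -1.4 -1.6]
row [-0.095, -0.01, -0.006, 3.735, 0.031, 0.05] n>=2.4
row [-0.095, -0.01, -0.006, 4.885, 0.03, 0.052] n>=0.7
```

play_rows:
  moves:
    - [-0.1,0,0,1.5,0.03,0.05,36]
    - [-0.1,0,0,2.8,0.03,0.05,36]
    - [-0.1,0,0,3.8,0.03,0.05,36]
    - [-0.1,0,0,4.4,0.03,0.05,36]
    - [-0.1,0,0,4.88,0.03,0.05,36]
    - [-0.1,0,0,4.88,0.03,0.05,36]
    - [-0.1,0,0,4.88,0.03,0.05,8]
    - [-0.1,0,0,4.88,0.03,0.05,8]
    - [-0.1,0,0,4.88,0.03,0.05,8]
    - [-0.1,0,0,4.88,0.03,0.05,8]
  force: 40

```text
t: 4.25
eef_pos: [0.4246, -0.067, 0.0745]
ee_rot: [[-0.001, -0.999, 0.05], [-0.001, 0.05, 0.999], [-1.0, 0.0, -0.001]]
ft_force: [0.3, 0.5, 0.8]
gripper_width: 0.0078
```

Run:
```python
from h import *
s,p,d=wrist("w2");print(s["gripper_width"])
```

```text
0.007773127835981938
```

View pics/w2.png

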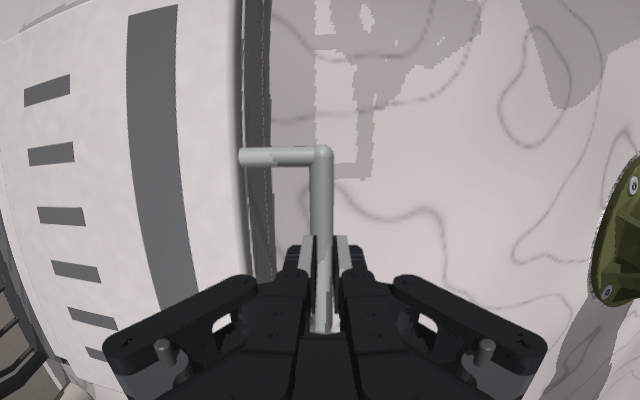

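Run:
```python
from h import *
b=lambda t:np.array([-.24*np.cos(t)+.009*np.sin(t),.24*np.sin(t)+.009*np.cos(t)])
for t in [.06,.18,.32,.47,.62,.77,.92,1.07,1.2,1.32,1.42,1.475]:
    x,z=(b(t)-b(0))/.04;print(round(t,2),[0,0,0,round(-z,2),round(-x,2),0,8])
```

```text
0.06 [0, 0, 0, np.float64(-0.36), np.float64(-0.02), 0, 8]
0.18 [0, 0, 0, np.float64(-1.07), np.float64(-0.14), 0, 8]
0.32 [0, 0, 0, np.float64(-1.88), np.float64(-0.38), 0, 8]
0.47 [0, 0, 0, np.float64(-2.69), np.float64(-0.75), 0, 8]
0.62 [0, 0, 0, np.float64(-3.44), np.float64(-1.25), 0, 8]
0.77 [0, 0, 0, np.float64(-4.11), np.float64(-1.85), 0, 8]
0.92 [0, 0, 0, np.float64(-4.68), np.float64(-2.54), 0, 8]
1.07 [0, 0, 0, np.float64(-5.15), np.float64(-3.32), 0, 8]
1.2 [0, 0, 0, np.float64(-5.45), np.float64(-4.04), 0, 8]
1.32 [0, 0, 0, np.float64(-5.64), np.float64(-4.73), 0, 8]
1.42 [0, 0, 0, np.float64(-5.74), np.float64(-5.32), 0, 8]
1.48 [0, 0, 0, np.float64(-5.77), np.float64(-5.65), 0, 8]
```

play_rows:
  moves:
    - [0,0,0,0,0,0,5]
    - [0,0,0,-0.36,-0.02,0,5]
    - [0,0,0,-1.07,-0.14,0,5]
    - [0,0,0,-1.88,-0.38,0,5]
    - [0,0,0,-1.88,-0.38,0,5]
  force: 40

```text
t: 4.92
eef_pos: [0.4416, -0.0678, 0.1533]
ee_rot: [[0.005, -0.999, 0.05], [-0.001, 0.05, 0.999], [-1.0, -0.005, -0.001]]
ft_force: [0.3, 1.0, -0.6]
gripper_width: 0.0054
```

Run:
```python
from h import *
s,p,d=wrist("w3");C=wcloud(s,d);z=C[...,2];print(s["gripper_width"],s["eef_pos"])
m=(C[...,0]>.48)&(C[...,0]<.6)&(abs(C[...,1]+.07)<.12)&(d>0);print("hood",np.median(z[m]),np.percentile(z[m],[5,95]))
Q=C[120:240,300:345].reshape(-1,3)
print("bar?",np.percentile(Q[:,2],[5,30,50,70,95]))
```

```text
0.005364353902872259 [ 0.44160173 -0.06780307  0.15326726]
hood 0.09821718558368533 [0.09693712 0.26575186]
bar? [-0.0020841  -0.00113699 -0.00057197  0.0080925   0.09501369]
```

View pics/w3.png

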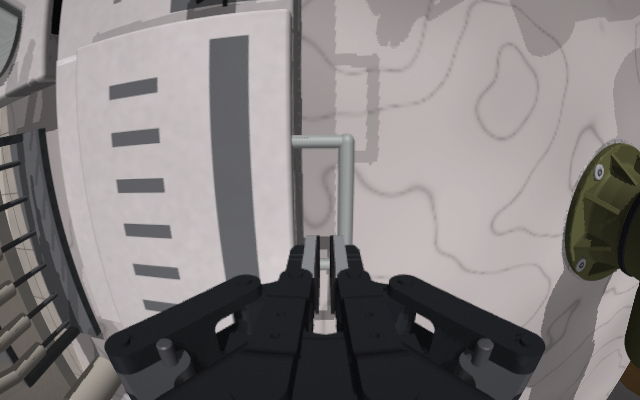

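play_rows:
  moves:
    - [0,0,0,0,0.4,0,36]
    - [0,0,0,0,0.4,0,36]
    - [0,0,0,0.3,0.4,0,36]
    - [0,0,0,1.2,0.4,0,36]
    - [0,0,0,1.7,0.4,0,36]
    - [0,0,0,2.05,0.41,0,36]
    - [0,0,0,2.05,0.41,0,0]
    - [0,0,0,2.05,0.41,0,0]
    - [0,0,0,2.05,0.41,0,0]
    - [0,0,0,2.05,0.41,0,0]
    - [0,0,0,2.05,0.41,0,0]
  force: 60

```text
t: 6.35
eef_pos: [0.4263, -0.067, 0.0704]
ee_rot: [[0.007, -0.999, 0.05], [-0.001, 0.05, 0.999], [-1.0, -0.007, -0.001]]
ft_force: [8.0, -2.7, -5.0]
gripper_width: 0.0082
```

play_rows:
  moves:
    - [0,0,0,-0.36,-0.02,0,0]
    - [0,0,0,-1.07,-0.14,0,0]
    - [0,0,0,-1.88,-0.38,0,0]
    - [0,0,0,-1.88,-0.38,0,0]
  force: 60

```text
t: 6.85
eef_pos: [0.4431, -0.0678, 0.1494]
ee_rot: [[0.013, -0.999, 0.05], [-0.001, 0.05, 0.999], [-1.0, -0.013, -0.0]]
ft_force: [0.5, -0.5, 0.2]
gripper_width: -0.0002
```

Run:
```python
from h import *
s,p,d=wrist();C=wcloud(s,d);T=(C-s["eef_pos"])@s["ee_rot"]
m=(d>0)&(d<.25)
print("fingers max tool x",np.percentile(T[m][:,0],[90,98,99.5]))
for v in range(215,345,8): print(v,[(u,*T[v,u].round(3)) for u in (306,318,330)])
z=C[...,2];h=(C[...,0]>.50)&(C[...,0]<.6)&(abs(C[...,1]+.07)<.12)&(d>.2);print("hood",np.median(z[h]))
```

```text
fingers max tool x [0.07316806 0.10942859 0.14553708]
215 [(306, np.float64(0.152), np.float64(-0.02), np.float64(0.04)), (318, np.float64(0.149), np.float64(-0.007), np.float64(0.04)), (330, np.float64(0.151), np.float64(0.006), np.float64(0.04))]
223 [(306, np.float64(0.15), np.float64(-0.02), np.float64(0.049)), (318, np.float64(0.15), np.float64(-0.007), np.float64(0.049)), (330, np.float64(0.15), np.float64(0.006), np.float64(0.049))]
231 [(306, np.float64(0.151), np.float64(-0.02), np.float64(0.058)), (318, np.float64(0.151), np.float64(-0.007), np.float64(0.058)), (330, np.float64(0.15), np.float64(0.006), np.float64(0.058))]
239 [(306, np.float64(0.151), np.float64(-0.02), np.float64(0.068)), (318, np.float64(-0.029), np.float64(-0.003), np.float64(-0.01)), (330, np.float64(-0.029), np.float64(0.002), np.float64(-0.01))]
247 [(306, np.float64(-0.03), np.float64(-0.009), np.float64(-0.007)), (318, np.float64(-0.039), np.float64(-0.003), np.float64(-0.011)), (330, np.float64(-0.038), np.float64(0.002), np.float64(-0.01))]
255 [(306, np.float64(-0.038), np.float64(-0.008), np.fl
[... 1707 characters left out ...]
06)), (330, np.float64(-0.068), np.float64(0.002), np.float64(0.007))]
327 [(306, np.float64(-0.098), np.float64(-0.005), np.float64(-0.014)), (318, np.float64(-0.071), np.float64(-0.003), np.float64(0.008)), (330, np.float64(-0.066), np.float64(0.002), np.float64(0.012))]
335 [(306, np.float64(-0.096), np.float64(-0.005), np.float64(-0.009)), (318, np.float64(-0.096), np.float64(-0.002), np.float64(-0.009)), (330, np.float64(-0.097), np.float64(0.001), np.float64(-0.01))]
343 [(306, np.float64(-0.1), np.float64(-0.005), np.float64(-0.011)), (318, np.float64(-0.1), np.float64(-0.002), np.float64(-0.01)), (330, np.float64(-0.1), np.float64(0.001), np.float64(-0.011))]
hood 0.09802026708648554
```

```bash
python3 -c "
from h import *
plan(([.4245,-.067,.15],down(177.1)),([.425,-.067,.052],down(177.1)))"
```

```text
at [ 0.4421 -0.0676  0.1475] t 6.9 w 0.0001 F [-0.9  1.2 -0.1]
row [0.002, 0.001, 0.07, -0.068, 0.44, -0.008] n>=0.3
row [0.002, 0.001, 0.07, 2.382, 0.451, -0.007] n>=1.6
```

play_rows:
  moves:
    - [0,0,0.07,-0.07,0.44,0,36]
    - [0,0,0.07,-0.07,0.44,0,36]
    - [0,0,0.07,-0.07,0.44,0,36]
    - [0,0,0.07,0.9,0.44,0,36]
    - [0,0,0.07,1.7,0.44,0,36]
    - [0,0,0.07,2.38,0.45,0,36]
    - [0,0,0.07,2.38,0.45,0,36]
    - [0,0,0.07,2.38,0.45,0,0]
    - [0,0,0.07,2.38,0.45,0,0]
    - [0,0,0.07,2.38,0.45,0,0]
    - [0,0,0.07,2.38,0.45,0,0]
    - [0,0,0.07,2.38,0.45,0,0]
  force: 50

```text
t: 8.4
eef_pos: [0.4264, -0.0667, 0.0537]
ee_rot: [[0.003, -0.999, 0.05], [0.0, 0.05, 0.999], [-1.0, -0.003, 0.0]]
ft_force: [4.2, -0.9, 6.1]
gripper_width: 0.0099
```

play_rows:
  moves:
    - [0,0,0,-0.18,-0.01,0,0]
    - [0,0,0,-0.36,-0.02,0,0]
    - [0,0,0,-0.7,-0.07,0,0]
    - [0,0,0,-1.07,-0.14,0,0]
    - [0,0,0,-1.07,-0.14,0,0]
  force: 50

```text
t: 9.02
eef_pos: [0.4315, -0.0669, 0.0959]
ee_rot: [[0.002, -0.999, 0.05], [0.0, 0.05, 0.999], [-1.0, -0.002, 0.001]]
ft_force: [2.8, -1.3, -4.2]
gripper_width: 0.0098
```

play_rows:
  moves:
    - [0,0,0,-0.6,-0.18,0,0]
    - [0,0,0,-1.3,-0.46,0,0]
    - [0,0,0,-2.0,-0.86,0,0]
    - [0,0,0,-2.7,-1.41,0,0]
    - [0,0,0,-3.27,-1.99,0,0]
    - [0,0,0,-3.75,-2.65,0,0]
    - [0,0,0,-4.15,-3.32,0,0]
    - [0,0,0,-4.38,-3.9,0,0]
    - [0,0,0,-4.57,-4.59,0,0]
    - [0,0,0,-4.67,-5.18,0,0]
    - [0,0,0,-4.7,-5.5,0,0]
    - [0,0,0,-4.7,-5.5,0,0]
  force: 50

```text
t: 10.52
eef_pos: [0.6516, -0.0783, 0.2869]
ee_rot: [[0.006, -0.999, 0.05], [-0.0, 0.05, 0.999], [-1.0, -0.006, -0.0]]
ft_force: [0.2, 0.6, 9.7]
gripper_width: 0.01
```

```bash
cat >> h.py <<'E'
O=np.array([.5315,-.071]);YAW=np.radians(-2.9);RD=np.array([[np.cos(YAW),-np.sin(YAW),0],[np.sin(YAW),np.cos(YAW),0],[0,0,1]])
def D(x,y,z):return RD@np.array([x,y,z])+np.r_[O,0]
def toD(P):return (np.asarray(P)-np.r_[O,0])@RD
def hood():
    for n in("scene","side"):
        p,d=eyes.snapshot(n);Q=toD(cloud(n,p,d)).reshape(-1,3)
        m=(d.ravel()>0)&(abs(Q[:,1])<.14)&(Q[:,0]<.2)&(Q[:,0]>-.1)&(Q[:,2]>.11)&(Q[:,2]<.262)
        P=Q[m]
        if len(P)<50: print(n,"few",len(P));continue
        f=np.polyfit(P[:,2],P[:,0],1)
        for _ in range(5):
            r=P[:,0]-np.polyval(f,P[:,2]);k=abs(r-np.median(r))<.006;f=np.polyfit(P[k,2],P[k,0],1)
        print(n,"hood angle",round(float(np.arctan2(1,-f[0])),3),"x at z=.081",round(float(np.polyval(f,.081)),4),k.sum(),len(k))
E
python3 -c "
from h import *
plan((D(.1,0,.3),None));hood()
p,d=eyes.snapshot('side');cv2.imwrite('pics/s4.png',cv2.resize(p[60:300,180:420],None,fx=2.5,fy=2.5)[:,:,::-1])"
```

```text
at [ 0.6516 -0.0783  0.2869] t 10.53 w 0.01 F [0.2 0.6 9.7]
row [0.0, 0.0, 0.0, -0.33, 0.506, 0.03] n>=0.4
scene hood angle 1.472 x at z=.081 0.1559 3707 3707
side hood angle 1.472 x at z=.081 0.1342 609 609
```

View pics/s4.png

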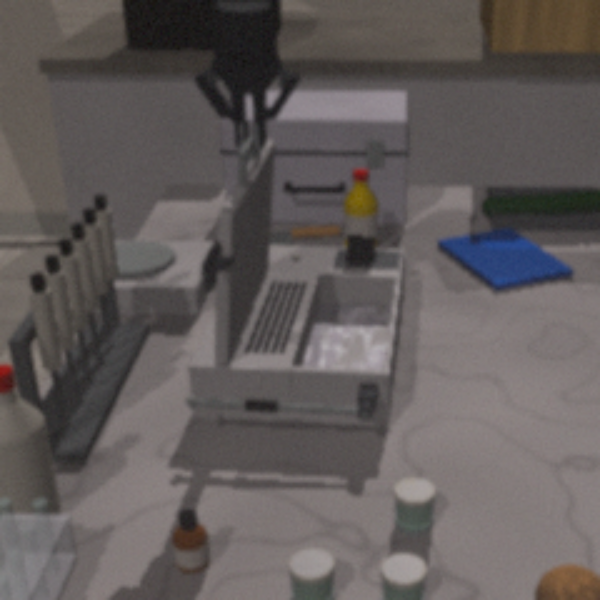

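play_rows:
  moves:
    - [0,0,0,0,0,0,30]
    - [0,0,0,0,0,0,36]
    - [0,0,0,0,0,0,36]
    - [0,0,0,-0.8,0,0,36]
    - [0,0,0,-1.8,0,0,36]
    - [0,0,0,-1.8,0,0,36]

```text
t: 11.42
eef_pos: [0.6511, -0.0787, 0.3627]
ee_rot: [[0.011, -0.999, 0.051], [-0.0, 0.051, 0.999], [-1.0, -0.011, 0.0]]
ft_force: [0.1, 0.2, -0.2]
gripper_width: 0.0363
```

```bash
cat >> h.py <<'E'
def tilt(b,deg=90+np.degrees(YAW)):  # tool y = dryer y, leaning back to the robot by b
    return down(deg)@Ro.from_rotvec([0,-b,0]).as_matrix()
def tcp(G,R,off=.034):return np.asarray(G)+off*R[:,0]
E
python3 -c "
from h import *
print(sensors.read_state()['q']);hood()
R=tilt(.4);G=D(.085,.2,.058);T=tcp(G,R);print(R.round(2))
plan((D(-.02,.10,.36),R),(T-.10*R[:,0],R),(T,R))"
```

```text
[ 0.18543383  0.26336511  0.6164114   0.00251828 -1.91274067 -0.23527603]
scene hood angle 1.47 x at z=.081 0.1559 3721 3721
side hood angle 1.471 x at z=.081 0.1341 601 601
[[ 0.39  0.05  0.92]
 [-0.02  1.   -0.05]
 [-0.92  0.    0.39]]
at [ 0.6508 -0.078   0.3585] t 11.53 w 0.036 F [-0.1  1.1 -1.5]
row [11.094, -2.213, -2.222, -0.055, 3.486, 2.526] n>=8.6
row [11.094, -2.213, -2.222, 5.987, 1.534, 5.021] n>=4.4
row [11.094, -2.213, -2.222, 8.295, 0.573, 5.019] n>=1.6
```

play_rows:
  moves:
    - [2,-0.2,-0.2,-0.06,0.9,0.3,36]
    - [11.09,-2.21,-2.22,-0.06,3.49,2.53,36]
    - [11.09,-2.21,-2.22,-0.06,3.49,2.53,36]
    - [11.09,-2.21,-2.22,-0.06,3.49,2.53,36]
    - [11.09,-2.21,-2.22,-0.06,3.49,2.53,36]
    - [11.09,-2.21,-2.22,-0.06,3.49,2.53,36]
    - [11.09,-2.21,-2.22,-0.06,3.49,2.53,36]
    - [11.09,-2.21,-2.22,-0.06,3.49,2.53,36]
    - [11.09,-2.21,-2.22,-0.06,3.49,2.53,36]
    - [11.09,-2.21,-2.22,-0.06,3.49,2.53,36]
    - [11.09,-2.21,-2.22,1.5,3.3,3.7,36]
    - [11.09,-2.21,-2.22,1.5,3.3,3.7,36]

```text
t: 13.02
eef_pos: [0.5258, 0.0774, 0.2927]
ee_rot: [[0.382, 0.046, 0.923], [-0.021, 0.999, -0.041], [-0.924, -0.004, 0.383]]
ft_force: [0.7, -1.1, 0.2]
gripper_width: 0.0359
```

```bash
python3 -c "
from h import *
R=tilt(.4);G=D(.085,.2,.058);T=tcp(G,R)
plan((T-.10*R[:,0],R),(T,R))"
```

```text
at [0.5258 0.0774 0.2927] t 13.03 w 0.0359 F [ 0.7 -1.1  0.2]
row [0.039, -0.051, 0.013, 4.707, 1.31, 0.018] n>=3.1
row [0.039, -0.051, 0.013, 7.207, 1.315, 0.036] n>=1.6
```

play_rows:
  moves:
    - [0,0,0,1.2,1.3,0,36]
    - [0,0,0,2.5,1.31,0,36]
    - [0,0,0,3.8,1.31,0.01,36]
    - [0,-0.05,0,4.7,1.31,0.02,36]
    - [0,-0.05,0,4.7,1.31,0.02,36]

```text
t: 13.65
eef_pos: [0.5999, 0.1239, 0.1155]
ee_rot: [[0.383, 0.046, 0.922], [-0.026, 0.999, -0.04], [-0.923, -0.008, 0.384]]
ft_force: [-0.3, -0.7, 0.6]
gripper_width: 0.0361
```

Run:
```python
from h import *
R=tilt(.4);G=D(.085,.2,.058);T=tcp(G,R)
plan((T,R))
s,p,d=wrist("w5");C=wcloud(s,d);Q=toD(C);np.savez("w5.npz",p=p,Q=Q)
m=(d>0)&(Q[...,0]>-.03)&(Q[...,0]<.2)&(abs(Q[...,1]-.2)<.03)&(Q[...,2]>.035)&(Q[...,2]<.09)
P=Q[m];print(len(P));
for a in np.arange(-.03,.2,.02):
    k=(abs(P[:,0]-a)<.01)
    if k.sum()>3:print(round(a,2),k.sum(),P[k].mean(0).round(4),P[k][:,2].max().round(4))
```

```text
at [0.5999 0.1239 0.1155] t 13.65 w 0.0361 F [-0.3 -0.7  0.6]
row [0.051, -0.041, 0.044, 2.431, 0.061, 0.066] n>=1.6
3054
-0.03 262 [-0.0253  0.1998  0.0591] 0.0656
-0.01 436 [-0.0101  0.2017  0.059 ] 0.0611
0.01 384 [0.0097 0.2017 0.0593] 0.0617
0.03 339 [0.0297 0.2018 0.0595] 0.0618
0.05 290 [0.0497 0.2018 0.0599] 0.0619
0.07 416 [0.0696 0.2014 0.0612] 0.065
0.09 348 [0.0897 0.2015 0.0621] 0.0647
0.11 176 [0.1097 0.202  0.0609] 0.0643
0.13 145 [0.1297 0.2016 0.061 ] 0.0626
0.15 124 [0.1497 0.2019 0.0612] 0.0632
0.17 134 [0.1659 0.2019 0.0616] 0.0651
```

View pics/w5.png

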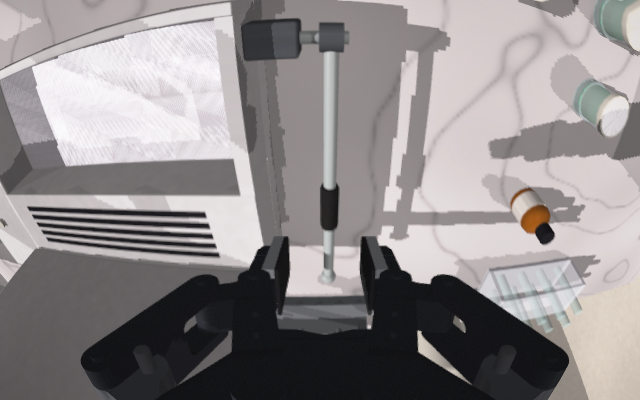

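```bash
sed -i 's/O=np.array(\[.5315,-.071\])/O=np.array([.5315,-.0695])/' h.py; python3 -c "
from h import *
R=tilt(.4);G=D(.085,.2,.0575);T=tcp(G,R,.036)
plan((T,R))"
```

```text
at [0.6008 0.1247 0.1187] t 13.7 w 0.0362 F [0.3 0.1 1. ]
row [0.047, -0.013, 0.029, 2.558, 0.074, -0.001] n>=1.6
```

play_rows:
  moves:
    - [0.04,0,0.02,1.2,0.07,0,36]
    - [0.04,0,0.02,2.1,0.07,0,36]
    - [0.04,0,0.02,2.56,0.07,0,36]
    - [0.04,0,0.02,2.56,0.07,0,36]
    - [0.04,0,0.02,2.56,0.07,0,0]
    - [0.04,0,0.02,2.56,0.07,0,0]
    - [0.04,0,0.02,2.56,0.07,0,0]
    - [0.04,0,0.02,2.56,0.07,0,0]
    - [0.04,0,0.02,2.56,0.07,0,0]
  force: 25

```text
t: 14.82
eef_pos: [0.6414, 0.125, 0.0265]
ee_rot: [[0.39, 0.05, 0.92], [-0.021, 0.999, -0.046], [-0.921, -0.001, 0.39]]
ft_force: [4.7, -3.3, 0.6]
gripper_width: 0.0129
```

Run:
```python
from h import *
s=sensors.read_state();R0=s["ee_rot"];off=R0.T@(D(.085,.2,.0576)-s["eef_pos"]);print("grip in tool",off)
T=[]
for a in np.linspace(.1,.92,10):
    b=.4+(a-.013)*.6;R=tilt(b);G=D(-.04+.125*np.cos(a),.2,.056+.125*np.sin(a));T.append((G-R@off,R));
plan(*T)
```

```text
grip in tool [-0.03450985  0.00016578 -0.00160518]
at [0.6414 0.125  0.0265] t 14.82 w 0.0129 F [ 4.7 -3.3  0.6]
row [0.007, -0.368, 0.006, -0.26, 0.0, 0.136] n>=0.3
row [0.007, -0.759, 0.006, -0.541, 0.0, 0.255] n>=0.3
row [0.007, -1.151, 0.006, -0.83, -0.0, 0.348] n>=0.3
row [0.007, -1.542, 0.005, -1.125, -0.001, 0.414] n>=0.3
row [0.007, -1.934, 0.005, -1.423, -0.001, 0.454] n>=0.3
row [0.007, -2.326, 0.005, -1.722, -0.001, 0.468] n>=0.3
row [0.007, -2.717, 0.005, -2.019, -0.001, 0.455] n>=0.3
row [0.008, -3.109, 0.005, -2.313, -0.002, 0.415] n>=0.3
row [0.008, -3.5, 0.004, -2.6, -0.002, 0.35] n>=0.3
row [0.008, -3.892, 0.004, -2.878, -0.002, 0.261] n>=0.3
```

play_rows:
  moves:
    - [0,-0.37,0,-0.26,0,0.136,0]
    - [0,-0.76,0,-0.54,0,0.255,0]
    - [0,-1.15,0,-0.83,0,0.348,0]
    - [0,-1.54,0,-1.125,0,0.414,0]
    - [0,-1.93,0,-1.423,0,0.454,0]
    - [0,-2.33,0,-1.722,0,0.468,0]
    - [0,-2.72,0,-2.02,0,0.455,0]
    - [0,-3.11,0,-2.313,0,0.415,0]
    - [0,-3.5,0,-2.6,0,0.35,0]
    - [0,-3.85,0,-2.86,0,0.267,0]
    - [0,-3.85,0,-2.86,0,0.267,0]
  force: 25

```text
t: 16.2
eef_pos: [0.6131, 0.1259, 0.1602]
ee_rot: [[0.784, 0.017, 0.62], [-0.012, 1.0, -0.012], [-0.62, 0.002, 0.785]]
ft_force: [-1.5, 21.5, -3.9]
gripper_width: 0.0117
```

```bash
cat >> h.py <<'E'
def rod(save=None,wr=False):
    for n in("scene","side")+(("wrist",) if wr else ()):
        if n=="wrist": s,p,d=wrist();Q=toD(wcloud(s,d))
        else: p,d=eyes.snapshot(n);Q=toD(cloud(n,p,d))
        if save==n: cv2.imwrite("pics/rod.png",cv2.resize(p[90:290,200:440],None,fx=3,fy=3)[:,:,::-1])
        Q=Q.reshape(-1,3);e=Q-[-.04,.2,.056];r=np.hypot(e[:,0],e[:,2])
        a=np.arctan2(e[:,2],e[:,0]);m=(d.ravel()>0)&(abs(e[:,1])<.018)&(a>.4)&(a<1.3)&(r>.015)&(r<.225)
        for lo,hi in((.02,.1),(.155,.2)):
            k=m&(r>lo)&(r<hi)
            if k.sum()>4:print(n,lo,hi,k.sum(),"angle",np.median(a[k]).round(3),"y",np.median(e[k,1]).round(4))
E
python3 -c "
from h import *
s=sensors.read_state();G=toD(s['eef_pos']+s['ee_rot']@[-.0345,0,-.0016]);e=G-[-.04,.2,.056];print('grip polar',np.hypot(e[0],e[2]),np.arctan2(e[2],e[0]),s['ft_force'],s['gripper_width'])
rod('side');hood()"
```

```text
grip polar 0.14982093435154165 0.9787436496311732 [-1.48383209 21.48461927 -3.85588771] 0.011718701435455064
scene 0.155 0.2 216 angle 1.111 y 0.0053
side 0.02 0.1 79 angle 0.979 y 0.0042
side 0.155 0.2 132 angle 1.023 y 0.0051
scene hood angle 1.47 x at z=.081 0.1559 3734 3748
side hood angle 1.47 x at z=.081 0.1343 591 592
```

View pics/rod.png

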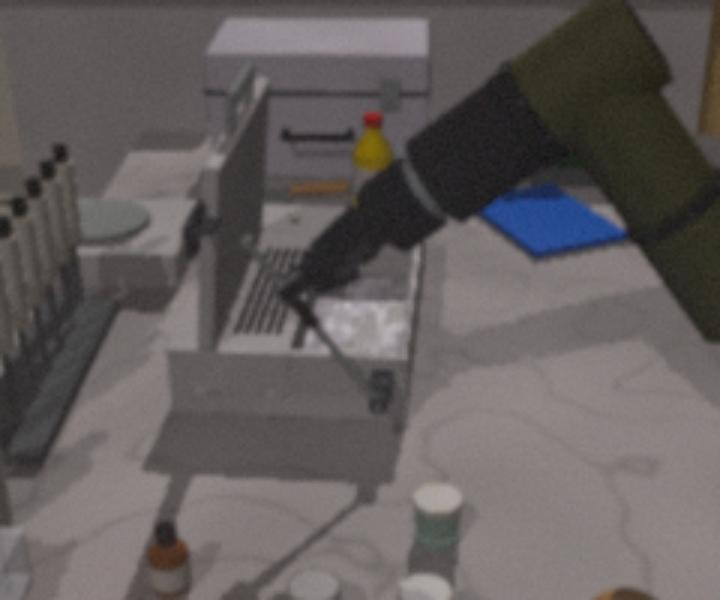

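Run:
```python
from h import *
s=sensors.read_state()
for k in("t","q","qvel","eef_pos","ft_force","wrist_torque","gripper_width"):print(k,np.round(s[k],4))
print(s["ee_rot"].round(3))
```

```text
t 16.4
q [ 0.671  -0.628  -1.0807  1.0393 -0.6147 -2.99  ]
qvel [-0.0018  0.0022  0.0004 -0.0005  0.0004 -0.0006]
eef_pos [0.6133 0.1259 0.1601]
ft_force [-2.0087 22.0637 -4.4581]
wrist_torque [4.8667 3.7508 5.6286]
gripper_width 0.0117
[[ 0.784  0.017  0.62 ]
 [-0.012  1.    -0.012]
 [-0.62   0.002  0.784]]
```

play_rows:
  moves:
    - [0,0,0,0,0,0,30]
    - [0,0,0,0,0,0,36]
    - [0,0,0,-0.6,0,0,36]
    - [0,0.2,0,-1.4,0,0,36]
    - [0,1.3,0,-1.7,0,0,36]
    - [0,2.5,0,-1.7,0,0,36]
    - [0,2.5,0,-1.7,0,0,36]
  force: 25

```text
t: 17.27
eef_pos: [0.5616, 0.1279, 0.2055]
ee_rot: [[0.526, 0.018, 0.851], [-0.005, 1.0, -0.019], [-0.851, 0.006, 0.526]]
ft_force: [-0.8, -0.2, 0.5]
gripper_width: 0.0362
```

Run:
```python
from h import *
s=sensors.read_state();print(s["q"].round(3))
rod(wr=True)
R=tilt(.55);a=.95;G=D(-.04+.125*np.cos(a),.2,.056+.125*np.sin(a));T=tcp(G,R,.036);plan((T-.06*R[:,0],R),(T,R))
```

```text
[ 0.811 -0.552 -0.66   0.444 -1.106 -2.531]
scene 0.02 0.1 5 angle 0.903 y -0.0044
scene 0.155 0.2 6 angle 1.117 y 0.0077
side 0.02 0.1 78 angle 0.98 y 0.004
side 0.155 0.2 53 angle 0.962 y 0.0038
wrist 0.02 0.1 1191 angle 1.003 y 0.0001
wrist 0.155 0.2 849 angle 0.97 y -0.0001
at [0.5596 0.1255 0.2008] t 17.43 w 0.0361 F [-0.2 -0.  -1. ]
row [0.202, 0.019, -0.12, 0.51, 0.094, -0.254] n>=0.4
row [0.202, 0.019, -0.12, 2.01, 0.069, -0.259] n>=1.0
```

play_rows:
  moves:
    - [0.2,0,-0.12,0.51,0.09,-0.25,36]
    - [0.2,0,-0.12,0.51,0.09,-0.25,36]
    - [0.2,0,-0.12,1.2,0.08,-0.25,36]
    - [0.2,0,-0.12,2.0,0.07,-0.25,36]
    - [0.2,0,-0.12,2.0,0.07,-0.25,36]
    - [0.2,0,-0.12,2.0,0.07,-0.25,0]
    - [0.2,0,-0.12,2.0,0.07,-0.25,0]
    - [0.2,0,-0.12,2.0,0.07,-0.25,0]
    - [0.2,0,-0.12,2.0,0.07,-0.25,0]
    - [0.2,0,-0.12,2.0,0.07,-0.25,0]
  force: 25

```text
t: 18.68
eef_pos: [0.5936, 0.1274, 0.1292]
ee_rot: [[0.526, 0.051, 0.849], [-0.027, 0.999, -0.043], [-0.85, -0.0, 0.527]]
ft_force: [1.5, -4.5, 3.3]
gripper_width: 0.0132
```

Run:
```python
from h import *
s=sensors.read_state();print(s["q"].round(3),s["gripper_width"])
R=tilt(.55);a0=.945;f=lambda a:D(-.04+.125*np.cos(a),.2,.056+.125*np.sin(a))
plan((s["eef_pos"]+f(.91)-f(a0),s["ee_rot"]))
```

```text
[ 0.752 -0.435 -0.736  0.494 -0.926 -2.606] 0.013209000839469178
at [0.5936 0.1274 0.1292] t 18.68 w 0.0132 F [ 1.5 -4.5  3.3]
row [0.0, 0.0, 0.0, 0.102, 0.0, 0.04] n>=0.1
```

play_rows:
  moves:
    - [0,0.13,0,0.05,0,0.02,0]
    - [0,0.25,0,0.1,0,0.04,0]
    - [0,0.25,0,0.1,0,0.04,0]
    - [0,0.25,0,0.1,0,0.04,30]
    - [0,0.25,0,0.1,0,0.04,36]
    - [0,0.25,0,0.1,0,0.04,36]
    - [0,0.25,0,-0.6,0,0.04,36]
    - [0,0.25,0,-1.5,0,0.04,36]
    - [0,0.25,0,-1.5,0,0.04,36]
  force: 25

```text
t: 19.8
eef_pos: [0.564, 0.1301, 0.1854]
ee_rot: [[0.501, 0.049, 0.864], [-0.021, 0.999, -0.045], [-0.865, 0.004, 0.501]]
ft_force: [0.2, 0.1, -0.0]
gripper_width: 0.0359
```

Run:
```python
from h import *
rod(wr=True);hood()
s,p,d=wrist();Q=toD(wcloud(s,d)).reshape(-1,3);cam=toD(s["eef_pos"]+s["ee_rot"]@eyes.camera_params("wrist")["hand_eye"][:3,3]);print("cam",cam)
e=Q-[-.04,.2,.056]
for lo,hi in((.03,.095),(.15,.195)):
    for it in range(1):
        r=np.hypot(e[:,0],e[:,2]);a=np.arctan2(e[:,2],e[:,0]);k=(d.ravel()>0)&(abs(e[:,1])<.004)&(r>lo)&(r<hi)&(a>.6)&(a<1.2)
        print("ridge",np.median(r[k]),"perp-corrected",np.median(a[k]-.0045/r[k]),k.sum())
k=(d.ravel()>0)&(abs(e[:,1])<.012)&(r>.2)&(r<.222)&(a>.6)&(a<1.2);print("ball",np.median(a[k])-.007/.21,k.sum())
r=np.hypot(e[:,0],e[:,2]);k=(d.ravel()>0)&(abs(e[:,1])<.003)&(r>.03)&(r<.2)&(a>.6)&(a<1.2)
f=np.polyfit(e[k,0],e[k,2],1);print("line slope angle",np.arctan(f[0]),"offset perp",f[1]*np.cos(np.arctan(f[0])))
```

```text
scene 0.02 0.1 7 angle 0.892 y -0.0036
scene 0.155 0.2 6 angle 0.906 y -0.0034
side 0.02 0.1 81 angle 0.941 y 0.0037
side 0.155 0.2 57 angle 0.92 y 0.0042
wrist 0.02 0.1 1295 angle 0.96 y -0.0
wrist 0.155 0.2 975 angle 0.925 y -0.0002
scene hood angle 1.47 x at z=.081 0.1559 3714 3714
side hood angle 1.47 x at z=.081 0.1343 583 583
cam [-0.11948406  0.20007858  0.28725052]
ridge 0.06470152131912583 perp-corrected 0.8906134293989141 1034
ridge 0.17210447314416644 perp-corrected 0.898879203257816 791
ball 0.8874586925972546 25
line slope angle 0.9049158042928116 offset perp 0.004412014194064225
```

Run:
```python
from h import *
plan(([.50,.11,.37],tilt(.45)),([.6514,-.0785,.37],down(177.1)),([.6514,-.0785,.286],down(177.1)))
```

```text
at [0.5633 0.1286 0.1799] t 20.1 w 0.036 F [ 1.3 -1.1 -0.7]
row [0.001, 0.492, 0.009, -4.898, -0.551, 1.003] n>=3.2
row [-10.975, 2.905, 2.919, -2.901, -5.064, 4.492] n>=8.7
row [-10.975, 2.905, 2.919, -1.077, -5.062, 3.451] n>=1.3
```

play_rows:
  moves:
    - [0,0.2,0,-1.8,-0.1,0,36]
    - [0,0.5,0,-4.9,-0.55,1.0,36]
    - [0,0.5,0,-4.9,-0.55,1.0,36]
    - [-2,0.9,0.5,-4.9,-0.8,1.2,36]
    - [-10.97,2.9,2.92,-2.9,-5.06,4.49,36]
    - [-10.97,2.9,2.92,-2.9,-5.06,4.49,36]
    - [-10.97,2.9,2.92,-2.9,-5.06,4.49,36]
    - [-10.97,2.9,2.92,-2.9,-5.06,4.49,36]
    - [-10.97,2.9,2.92,-2.9,-5.06,4.49,36]
    - [-10.97,2.9,2.92,-2.9,-5.06,4.49,36]
    - [-10.97,2.9,2.92,-2.9,-5.06,4.49,36]
    - [-10.97,2.9,2.92,-2.9,-5.06,4.49,36]

```text
t: 21.6
eef_pos: [0.6518, -0.0791, 0.3687]
ee_rot: [[0.019, -0.991, 0.133], [0.016, 0.133, 0.991], [-1.0, -0.016, 0.019]]
ft_force: [-1.1, 0.8, -0.1]
gripper_width: 0.0359
```

Run:
```python
from h import *
plan(([.6514,-.0785,.37],down(177.1)),([.6514,-.0785,.286],down(177.1)))
s,p,d=wrist();Q=toD(wcloud(s,d)).reshape(-1,3)
k=(d.ravel()>.05)&(abs(Q[:,2]-.322)<.02)&(abs(Q[:,1])<.06)&(abs(Q[:,0]-.12)<.03)
P=Q[k];print(len(P),np.percentile(P,[5,50,95],0).round(3) if len(P) else 0);print("tcp D",toD(s["eef_pos"]))
rod()
```

```text
at [ 0.6518 -0.0791  0.3687] t 21.6 w 0.0359 F [-1.1  0.8 -0.1]
row [-0.594, 0.129, 0.123, -0.033, 0.012, 0.014] n>=0.5
row [-0.594, 0.129, 0.123, 2.067, 0.047, -0.025] n>=1.3
2362 [[ 0.114 -0.051  0.321]
 [ 0.12  -0.008  0.325]
 [ 0.125  0.046  0.326]]
tcp D [ 0.1206693  -0.00350334  0.36869087]
scene 0.02 0.1 7 angle 0.891 y -0.0037
scene 0.155 0.2 6 angle 0.907 y -0.0037
side 0.02 0.1 79 angle 0.941 y 0.0038
side 0.155 0.2 49 angle 0.918 y 0.0041
```

Bar centred at dryer x 0.120, as expected. Grip it.

play_rows:
  moves:
    - [-0.59,0.13,0.12,0,0.01,0.01,36]
    - [-0.59,0.13,0.12,0.8,0.03,0,36]
    - [-0.59,0.13,0.12,1.6,0.04,-0.02,36]
    - [-0.59,0.13,0.12,2.06,0.05,-0.02,36]
    - [-0.59,0.13,0.12,2.06,0.05,-0.02,36]
    - [-0.59,0.13,0.12,2.06,0.05,-0.02,0]
    - [-0.59,0.13,0.12,2.06,0.05,-0.02,0]
    - [-0.59,0.13,0.12,2.06,0.05,-0.02,0]
    - [-0.59,0.13,0.12,2.06,0.05,-0.02,0]
    - [-0.59,0.13,0.12,2.06,0.05,-0.02,0]
  force: 50

```text
t: 23.0
eef_pos: [0.652, -0.0774, 0.2871]
ee_rot: [[0.004, -0.998, 0.059], [0.001, 0.059, 0.998], [-1.0, -0.004, 0.001]]
ft_force: [-1.3, -0.3, 5.4]
gripper_width: 0.0101
```

Run:
```python
from h import *
s=sensors.read_state();print(s["gripper_width"])
b=lambda t:D(.135-.24*np.cos(t)+.009*np.sin(t),0,.24*np.sin(t)+.009*np.cos(t))
plan(*[(s["eef_pos"]+b(t)-b(1.47),s["ee_rot"]) for t in(1.43,1.38,1.34,1.3,1.27,1.24,1.22,1.2)])
```

```text
0.010056336804789645
at [ 0.652  -0.0774  0.2871] t 23.0 w 0.0101 F [-1.3 -0.3  5.4]
row [0.0, 0.0, 0.0, 0.019, 0.239, -0.002] n>=0.2
row [0.0, 0.0, 0.0, 0.056, 0.537, -0.005] n>=0.2
row [0.0, 0.0, 0.0, 0.097, 0.774, -0.007] n>=0.2
row [0.0, 0.0, 0.0, 0.147, 1.009, -0.009] n>=0.2
row [0.0, 0.0, 0.0, 0.191, 1.184, -0.01] n>=0.1
row [0.0, 0.0, 0.0, 0.239, 1.357, -0.012] n>=0.1
row [0.0, 0.0, 0.0, 0.275, 1.472, -0.013] n>=0.1
row [0.0, 0.0, 0.0, 0.313, 1.586, -0.014] n>=0.1
```

play_rows:
  moves:
    - [0,0,0,0.02,0.24,0,0]
    - [0,0,0,0.056,0.537,0,0]
    - [0,0,0,0.1,0.774,0,0]
    - [0,0,0,0.147,1.01,0,0]
    - [0,0,0,0.19,1.184,0,0]
    - [0,0,0,0.21,1.25,0,0]
    - [0,0,0,0.225,1.31,0,0]
    - [0,0,0,0.24,1.357,-0.01,0]
    - [0,0,0,0.25,1.4,-0.01,0]
    - [0,0,0,0.25,1.4,-0.01,0]
  force: 50

```text
t: 24.25
eef_pos: [0.5956, -0.0746, 0.2773]
ee_rot: [[0.003, -0.998, 0.059], [0.0, 0.059, 0.998], [-1.0, -0.003, 0.0]]
ft_force: [-2.0, -1.7, 5.6]
gripper_width: 0.0101
```

Run:
```python
from h import *
hood();rod("side")
```

```text
scene hood angle 1.235 x at z=.081 0.1565 5022 5023
side hood angle 1.235 x at z=.081 0.1341 133 133
scene 0.02 0.1 7 angle 0.896 y -0.004
side 0.02 0.1 78 angle 0.931 y 0.0038
side 0.155 0.2 49 angle 0.916 y 0.0044
```

View pics/rod.png

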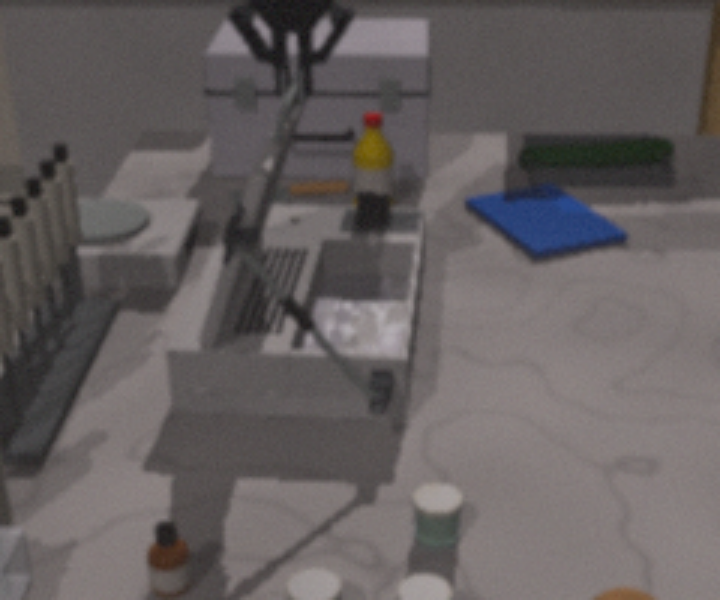

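play_rows:
  moves:
    - [0,0,0,0.02,0.06,0,0]
    - [0,0,0,0.035,0.11,0,0]
    - [0,0,0,0.035,0.11,0,0]
    - [0,0,0,0.035,0.11,0,14]
    - [0,0,0,0.035,0.11,0,22]
    - [0,0,0,0.035,0.11,0,36]
    - [0,0,0,0.035,0.11,0,36]
    - [0,0,0,-1,0.11,0,36]
    - [0,0,0,-2,0.11,0,36]
    - [0,0,0,-2,0.11,0,36]
  force: 50

```text
t: 25.7
eef_pos: [0.5915, -0.0747, 0.3613]
ee_rot: [[0.009, -0.998, 0.059], [0.0, 0.059, 0.998], [-1.0, -0.009, 0.001]]
ft_force: [-1.2, -0.2, -0.3]
gripper_width: 0.036
```

Run:
```python
from h import *
hood();rod()
from scipy.optimize import least_squares
# jars: triangulate with bbox of both cams by fitting rim circle projection
J={}
for n in("scene","side"):
    p,d=eyes.snapshot(n);C=cloud(n,p,d);J[n]=[]
    for r in eyes.masks_of("jar",n):
        m=r["mask"]&(d>0)
        if r["confidence"]<.3 or not 100<m.sum()<700: continue
        top=C[m&(C[...,2]>.038)];print(n,round(r["confidence"],2),r["bbox"],"top mean",top.mean(0).round(4),len(top))
        J[n].append(r["bbox"])
cyl=np.array([[.022*np.cos(t),.022*np.sin(t),z] for z in(0,.045) for t in np.linspace(0,6.28,40)])
def bb(n,xy):
    q=proj(n,cyl+np.r_[xy,0]);return np.r_[q.min(0),q.max(0)]
for n in J:
    for b in J[n]:
        b=np.array(b);t=np.r_[b[:2],b[:2]+b[2:]]
        best=min((least_squares(lambda x:bb(n,x)-t,x0) for x0 in([.46,.27],[.46,.40],[.55,.4])),key=lambda r:r.cost);print(n,best.x.round(4),best.cost.round(2))
```

```text
scene hood angle 1.221 x at z=.081 0.1567 5085 5087
side hood angle 1.222 x at z=.081 0.1341 103 103
scene 0.02 0.1 7 angle 0.888 y -0.0038
side 0.02 0.1 79 angle 0.951 y 0.0042
side 0.155 0.2 47 angle 0.928 y 0.004
scene 0.73 [420.5, 206.1, 15.8, 20.1] top mean [0.5496 0.3899 0.0429] 131
scene 0.57 [376.2, 184.5, 18.2, 17.9] top mean [0.4488 0.2693 0.043 ] 124
scene 0.46 [415.3, 184.4, 17.0, 21.6] top mean [0.4601 0.3956 0.0431] 124
side 0.59 [332.2, 285.6, 19.2, 18.9] top mean [0.4534 0.4026 0.0438] 184
side 0.57 [338.1, 251.4, 14.1, 24.0] top mean [0.4432 0.2755 0.0439] 149
side 0.55 [296.9, 277.9, 17.5, 30.7] top mean [0.5436 0.3968 0.0438] 200
scene [0.5451 0.3934] 0.66
scene [0.445  0.2741] 2.27
scene [0.4636 0.3985] 1.89
side [0.4534 0.3994] 14.99
side [0.4442 0.2756] 1.69
side [0.5411 0.3968] 4.86
```

Run:
```python
from h import *
plan(([.445,.20,.34],down(100)),([.445,.275,.15],down(100)))
```

```text
at [ 0.5909 -0.0743  0.3565] t 26.1 w 0.0359 F [-0.3 -0.2 -0.5]
row [9.579, 0.009, 0.009, 0.408, 4.044, 6.632] n>=7.2
row [9.579, 0.009, 0.009, 5.158, 4.162, 8.503] n>=3.3
```

play_rows:
  moves:
    - [0.5,0,0,0,1.5,0.3,36]
    - [9.58,0,0,0.4,4.04,6.63,66]
    - [9.58,0,0,0.4,4.04,6.63,66]
    - [9.58,0,0,0.4,4.04,6.63,66]
    - [9.58,0,0,0.4,4.04,6.63,66]
    - [9.58,0,0,0.4,4.04,6.63,66]
    - [9.58,0,0,0.4,4.04,6.63,66]
    - [9.58,0,0,0.4,4.04,6.63,66]
    - [9.58,0,0,5.16,4.16,8.5,66]
    - [9.58,0,0,5.16,4.16,8.5,66]
    - [9.58,0,0,5.16,4.16,8.5,66]
    - [9.58,0,0,5.16,4.16,8.5,66]

```text
t: 27.6
eef_pos: [0.4432, 0.2742, 0.1454]
ee_rot: [[-0.004, -0.174, 0.985], [-0.005, 0.985, 0.174], [-1.0, -0.004, -0.004]]
ft_force: [-0.3, -0.9, 0.2]
gripper_width: 0.066
```

```bash
cat >> h.py <<'E'
def jars(name=None):
    s,p,d=wrist(name);C=wcloud(s,d);out=[]
    # rim tops: blobs at jar height
    m=((d>.05)&(abs(C[...,2]-.045)<.005)&(C[...,1]>.15)).astype(np.uint8)
    k,L,st,_=cv2.connectedComponentsWithStats(m)
    for i in range(1,k):
        if st[i,4]>150:
            P=C[L==i];c,r=cv2.minEnclosingCircle(P[:,:2].astype(np.float32));print("blob",st[i].tolist(),"circ",np.round(c,4),round(r,4),"mean",P.mean(0).round(4))
    return s,p,d,C
E
python3 - <<'E'
from h import *
s,p,d,C=jars("w6")
T=(C-s["eef_pos"])@s["ee_rot"];m=(d>0)&(T[...,0]<.02)&(abs(T[...,1])<.06)&(T[...,2]>-.03)
print("q",s["q"].round(2),s["gripper_width"],"tips tool x pctl",np.percentile(T[m][:,0],[90,97,99.5]))
plan((s["eef_pos"],down(100)))
E
```

```text
blob [471, 36, 56, 67, 1274] circ [0.2956 0.4167] 0.0333 mean [0.3007 0.4057 0.0455]
blob [610, 45, 27, 194, 1323] circ [0.3126 0.6604] 0.1347 mean [0.3103 0.6368 0.0451]
blob [295, 166, 51, 49, 1880] circ [0.443  0.2706] 0.0227 mean [0.4424 0.2708 0.0438]
blob [425, 202, 43, 44, 1427] circ [0.4545 0.3966] 0.0227 mean [0.4539 0.3954 0.0439]
blob [561, 205, 28, 48, 248] circ [0.4336 0.5815] 0.0308 mean [0.4305 0.5624 0.0448]
blob [581, 219, 18, 34, 198] circ [0.4378 0.6057] 0.0227 mean [0.4394 0.6129 0.0455]
blob [554, 308, 57, 31, 298] circ [0.573  0.6983] 0.0626 mean [0.5615 0.667  0.0449]
q [ 0.94 -0.16 -0.23 -0.   -1.51 -2.34] 0.06596945610651106 tips tool x pctl [-0.07149273 -0.04410124 -0.03207373]
at [0.4437 0.2745 0.146 ] t 27.65 w 0.066 F [ 0.1 -0.2 -1.7]
row [0.005, -0.023, 0.026, 0.014, -0.006, -0.013] n>=0.0
```

View pics/w6.png

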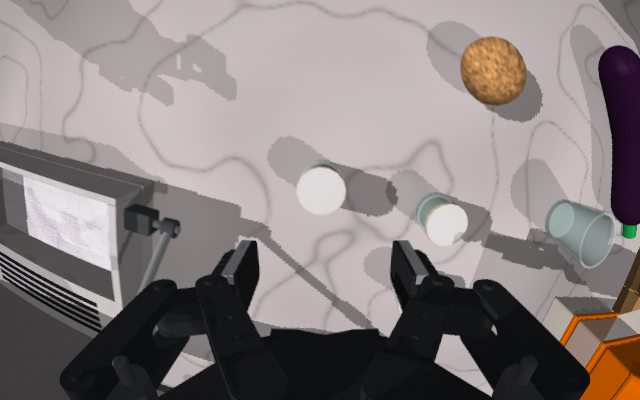

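play_rows:
  moves:
    - [0,0,0,1,-0.09,-0.02,66]
    - [0,0,0,2,-0.09,-0.02,66]
    - [0,0,0,2.8,-0.09,-0.02,66]
    - [0,0,0,3.3,-0.09,-0.02,66]
    - [0,0,0,3.3,-0.09,-0.02,66]

```text
t: 28.28
eef_pos: [0.4438, 0.27, 0.0151]
ee_rot: [[-0.002, -0.174, 0.985], [-0.004, 0.985, 0.174], [-1.0, -0.004, -0.003]]
ft_force: [0.4, 0.9, 0.3]
gripper_width: 0.0659
```

Run:
```python
from h import *
s,p,d=wrist();C=wcloud(s,d);T=(C-s["eef_pos"])@s["ee_rot"]
for u in(238,246,400,408):
    k=[v for v in range(215,300) if 0<d[v,u]<.16];print(u,k[:1],[T[v,u].round(3).tolist() for v in k[:3]])
plan(([.4428,.2707,-.006],down(100)))
```

```text
238 [245] [[-0.037, -0.039, -0.011], [-0.039, -0.039, -0.011], [-0.039, -0.038, -0.011]]
246 [240] [[-0.032, -0.036, -0.011], [-0.033, -0.036, -0.011], [-0.033, -0.036, -0.01]]
400 [240] [[-0.032, 0.036, -0.011], [-0.033, 0.036, -0.011], [-0.033, 0.036, -0.01]]
408 [240] [[-0.032, 0.04, -0.011], [-0.033, 0.04, -0.011], [-0.034, 0.04, -0.011]]
at [0.4444 0.2706 0.0162] t 28.32 w 0.0659 F [-0.5 -0.1  0.8]
row [0.004, -0.007, 0.022, 0.555, 0.011, -0.038] n>=0.4
```

play_rows:
  moves:
    - [0,0,0,0.3,0.01,-0.03,66]
    - [0,0,0,0.55,0.01,-0.04,66]
    - [0,0,0,0.55,0.01,-0.04,30]
    - [0,0,0,0.55,0.01,-0.04,30]
    - [0,0,0,0.55,0.01,-0.04,30]
    - [0,0,0,0.55,0.01,-0.04,30]
    - [0,0,0,0.55,0.01,-0.04,30]
    - [0,0,0,-0.2,0.01,-0.04,30]
    - [0,0,0,-0.2,0.01,-0.04,30]
  force: 30

```text
t: 29.45
eef_pos: [0.4441, 0.2719, 0.0269]
ee_rot: [[0.003, -0.174, 0.985], [-0.0, 0.985, 0.174], [-1.0, -0.001, 0.003]]
ft_force: [-0.4, 0.6, -0.4]
gripper_width: 0.0433
```

Run:
```python
from h import *
R=down(87.1);G=D(-.02,-.085,0)
plan((sensors.read_state()["eef_pos"]+[0,0,.135],None),(G+[0,0,.16],R),(G+[0,0,.028],R))
```

```text
at [0.4441 0.2719 0.0269] t 29.45 w 0.0433 F [-0.4  0.6 -0.4]
row [0.0, 0.0, 0.0, -3.375, -0.002, 0.011] n>=2.2
row [1.619, 0.023, 0.002, -3.323, -10.747, -0.292] n>=6.9
row [1.619, 0.023, 0.002, -0.023, -10.745, -0.302] n>=2.1
```

play_rows:
  moves:
    - [0,0,0,-1.2,0,0,30]
    - [0,0,0,-2.6,0,0,30]
    - [0,0,0,-3.38,0,0,30]
    - [0.3,0,0,-3.35,-1.2,-0.05,30]
    - [0.8,0,0,-3.32,-2.7,-0.1,30]
    - [1.2,0,0,-3.32,-4.2,-0.1,30]
    - [1.62,0,0,-3.32,-5.7,-0.2,30]
    - [1.62,0,0,-3.32,-7.2,-0.2,30]
    - [1.62,0,0,-3.32,-8.7,-0.25,30]
    - [1.62,0,0,-3.32,-10,-0.3,30]
    - [1.62,0.02,0,-3.32,-10.75,-0.29,30]
    - [1.62,0.02,0,-3.32,-10.75,-0.29,30]

```text
t: 30.95
eef_pos: [0.507, -0.1552, 0.1587]
ee_rot: [[-0.001, 0.054, 0.999], [-0.0, 0.999, -0.054], [-1.0, -0.0, -0.001]]
ft_force: [0.2, -1.1, 0.7]
gripper_width: 0.0432
```

Run:
```python
from h import *
R=down(87.1);G=D(-.02,-.085,0)
plan((G+[0,0,.16],R),(G+[0,0,.027],R))
s,p,d=wrist();Q=toD(wcloud(s,d))
# chamber walls and floor
z=Q[...,2];m=(d>.03)&(abs(z-.03)<.008)&(abs(Q[...,0])<.07)&(abs(Q[...,1])<.15);P=Q[m];print("floor z",np.median(P[:,2]),np.percentile(P,[1,99],0).round(3))
m=(d>.03)&(abs(z-.08)<.006)&(Q[...,0]<-.045)&(Q[...,0]>-.08)&(abs(Q[...,1])<.15);P=Q[m];print("front rim",np.percentile(P,[2,98],0).round(3))
m=(d>.03)&(abs(z-.08)<.006)&(Q[...,1]<-.11)&(abs(Q[...,0])<.03);P=Q[m];print("side rim",np.percentile(P,[2,98],0).round(3) if len(P) else 0)
```

```text
at [ 0.507  -0.1552  0.1587] t 30.95 w 0.0432 F [ 0.2 -1.1  0.7]
row [-0.025, -0.01, 0.002, -0.032, 0.047, 0.003] n>=0.0
row [-0.025, -0.01, 0.002, 3.293, 0.048, 0.007] n>=2.1
floor z 0.028991174898250413 [[-0.065 -0.139  0.027]
 [ 0.057  0.14   0.037]]
front rim [[-0.065 -0.148  0.075]
 [-0.048  0.145  0.08 ]]
side rim [[-0.029 -0.429  0.076]
 [ 0.029 -0.141  0.084]]
```

play_rows:
  moves:
    - [0,0,0,1.2,0.05,0,30]
    - [0,0,0,2.2,0.05,0,30]
    - [0,0,0,2.9,0.05,0,30]
    - [0,0,0,3.2,0.05,0,30]
    - [0,0,0,3.3,0.05,0,30]
    - [0,0,0,3.33,0.05,0,30]

```text
t: 31.75
eef_pos: [0.5078, -0.152, 0.0268]
ee_rot: [[0.001, 0.052, 0.999], [-0.0, 0.999, -0.052], [-1.0, -0.0, 0.001]]
ft_force: [-0.3, -0.8, -0.1]
gripper_width: 0.0435
```

play_rows:
  moves:
    - [0,0,0,0.02,0,0,48]
    - [0,0,0,0,0,0,58]
    - [0,0,0,0,0,0,58]
    - [0,0,0,-1,0,0,58]
    - [0,0,0,-2.3,0,0,58]
    - [0,0,0,-3.4,0,0,58]
    - [0,0,0,-3.4,0,0,58]

```text
t: 32.62
eef_pos: [0.5096, -0.1524, 0.1677]
ee_rot: [[0.009, 0.052, 0.999], [-0.001, 0.999, -0.052], [-1.0, -0.001, 0.009]]
ft_force: [-0.0, 0.7, 0.1]
gripper_width: 0.0577
```

```bash
cat >> h.py <<'E'
def inch(name=None):
    s,p,d=wrist(name);Q=toD(wcloud(s,d))
    m=((d>.05)&(Q[...,2]>.06)&(Q[...,2]<.082)&(abs(Q[...,0])<.052)&(abs(Q[...,1])<.132)).astype(np.uint8)
    k,L,st,_=cv2.connectedComponentsWithStats(m)
    for i in range(1,k):
        if st[i,4]>150:
            P=Q[L==i];c,r=cv2.minEnclosingCircle(P[:,:2].astype(np.float32));print("in chamber",np.round(c,4),round(r,4),"z",np.percentile(P[:,2],[5,50,95]).round(4))
E
python3 -c "
from h import *
inch();hood();plan(([.4543,.396,.16],down(100)),([.4543,.396,.12],down(100)))"
```

```text
in chamber [-0.0192 -0.0828] 0.0224 z [0.0723 0.0738 0.0749]
scene hood angle 1.223 x at z=.081 0.1565 5095 5390
side hood angle 0.841 x at z=.081 0.1288 24 263
at [ 0.5073 -0.1518  0.1618] t 32.77 w 0.058 F [-0.9 -1.2 -0.3]
row [-1.625, -0.003, -0.003, 0.052, 13.606, -2.04] n>=8.8
row [-1.625, -0.003, -0.003, 1.052, 13.606, -2.04] n>=0.6
```

play_rows:
  moves:
    - [0,0,0,0,1.2,-0.8,66]
    - [-0.5,0,0,0,2.7,-1.4,66]
    - [-1,0,0,0,4.2,-1.8,66]
    - [-1.62,0,0,0,5.7,-2.04,66]
    - [-1.62,0,0,0,7.2,-2.04,66]
    - [-1.62,0,0,0,8.7,-2.04,66]
    - [-1.62,0,0,0,10.2,-2.04,66]
    - [-1.62,0,0,0,11.7,-2.04,66]
    - [-1.62,0,0,0,13.1,-2.04,66]
    - [-1.62,0,0,0.3,13.6,-2.04,66]
    - [-1.62,0,0,0.3,13.6,-2.04,66]

```text
t: 34.15
eef_pos: [0.453, 0.3959, 0.1463]
ee_rot: [[-0.004, -0.174, 0.985], [-0.004, 0.985, 0.174], [-1.0, -0.004, -0.005]]
ft_force: [0.1, -0.2, 1.1]
gripper_width: 0.0662
```

```bash
python3 -c "
from h import *
s,p,d,C=jars();print(s['q'].round(2))
plan(([.4543,.396,.04],down(100)),([.4543,.396,-.006],down(100)))"
```

```text
blob [342, 0, 74, 59, 1464] circ [0.2955 0.4173] 0.0331 mean [0.3072 0.4157 0.0454]
blob [540, 0, 57, 221, 1781] circ [0.3175 0.6578] 0.1319 mean [0.319  0.6415 0.0452]
blob [300, 169, 50, 48, 1867] circ [0.4544 0.3963] 0.0227 mean [0.454  0.3965 0.0438]
blob [484, 177, 36, 48, 237] circ [0.4298 0.5774] 0.0293 mean [0.4283 0.5616 0.0451]
blob [505, 187, 31, 48, 352] circ [0.4362 0.5947] 0.0273 mean [0.4401 0.6095 0.0451]
blob [283, 258, 44, 39, 1370] circ [0.5441 0.3925] 0.0228 mean [0.5424 0.3923 0.0437]
blob [521, 303, 51, 5, 187] circ [0.5499 0.7086] 0.0491 mean [0.5502 0.7049 0.0448]
[ 1.05  0.05 -0.02 -0.   -1.51 -2.45]
at [0.4536 0.3953 0.1478] t 34.2 w 0.0659 F [0.1 0.3 0.2]
row [-0.0, -0.023, 0.019, 2.695, 0.022, 0.028] n>=1.7
row [-0.0, -0.023, 0.019, 3.845, 0.025, 0.032] n>=0.7
```

play_rows:
  moves:
    - [0,0,0,1.3,0.02,0.02,66]
    - [0,0,0,2.5,0.02,0.03,66]
    - [0,0,0,3.3,0.02,0.03,66]
    - [0,0,0,3.84,0.02,0.03,66]
    - [0,0,0,3.84,0.02,0.03,66]
    - [0,0,0,3.84,0.02,0.03,30]
    - [0,0,0,3.84,0.02,0.03,30]
    - [0,0,0,3.84,0.02,0.03,30]
    - [0,0,0,3.84,0.02,0.03,30]
    - [0,0,0,2.6,0.02,0.03,30]
    - [0,0,0,1.2,0.02,0.03,30]
    - [0,0,0,-0.3,0.02,0.03,30]
  force: 30

```text
t: 35.7
eef_pos: [0.4542, 0.396, 0.1612]
ee_rot: [[-0.003, -0.174, 0.985], [-0.004, 0.985, 0.174], [-1.0, -0.003, -0.004]]
ft_force: [0.2, 1.0, -0.1]
gripper_width: 0.0431
```

```bash
python3 -c "
from h import *
R=down(87.1);G=D(-.02,0,0)
plan((G+[0,0,.16],R),(G+[0,0,.027],R))"
```

```text
at [0.4542 0.396  0.1612] t 35.7 w 0.0431 F [ 0.2  1.  -0.1]
row [1.613, -0.026, 0.024, 0.066, -11.685, -0.607] n>=7.5
row [1.613, -0.026, 0.024, 3.391, -11.675, -0.594] n>=2.1
```

play_rows:
  moves:
    - [0,0,0,0.05,-1.2,-0.15,30]
    - [0.5,0,0,0.05,-2.7,-0.3,30]
    - [1,0,0,0.05,-4.2,-0.45,30]
    - [1.61,0,0,0.05,-5.7,-0.6,30]
    - [1.61,0,0,0.05,-7.2,-0.6,30]
    - [1.61,0,0,0.05,-8.7,-0.6,30]
    - [1.61,0,0,0.05,-10.2,-0.6,30]
    - [1.61,0,0,0.05,-11.3,-0.6,30]
    - [1.61,-0.03,0.02,0.05,-11.68,-0.6,30]
    - [1.61,-0.03,0.02,1.2,-11.68,-0.6,30]
    - [1.61,-0.03,0.02,1.2,-11.68,-0.6,30]

```text
t: 37.08
eef_pos: [0.5093, -0.068, 0.1111]
ee_rot: [[-0.006, 0.05, 0.999], [-0.0, 0.999, -0.05], [-1.0, -0.001, -0.006]]
ft_force: [-0.6, -0.4, 0.1]
gripper_width: 0.0433
```

```bash
python3 -c "
from h import *
inch()
R=down(87.1);G=D(-.02,0,0)
plan((G+[0,0,.027],R))"
```

```text
in chamber [-0.0189 -0.0826] 0.0227 z [0.065  0.0736 0.0747]
at [ 0.5108 -0.0682  0.114 ] t 37.12 w 0.0427 F [ 0.4 -1.1 -0.3]
row [0.007, -0.015, 0.009, 2.174, -0.004, 0.024] n>=1.4
```

play_rows:
  moves:
    - [0,0,0,0.8,0,0.02,30]
    - [0,0,0,1.5,0,0.02,30]
    - [0,0,0,1.95,0,0.02,30]
    - [0,0,0,2.15,0,0.02,30]
    - [0,0,0,2.18,0,0.02,30]
    - [0,0,0,2.2,0,0.02,48]
    - [0,0,0,2.18,0,0.02,58]
    - [0,0,0,2.18,0,0.02,58]
    - [0,0,0,1.2,0,0.02,58]
    - [0,0,0,0,0,0.02,58]
    - [0,0,0,-1.2,0,0,58]
    - [0,0,0,-1.2,0,0,58]

```text
t: 38.62
eef_pos: [0.513, -0.0683, 0.1672]
ee_rot: [[0.006, 0.05, 0.999], [-0.001, 0.999, -0.05], [-1.0, -0.0, 0.006]]
ft_force: [0.4, 0.1, -1.3]
gripper_width: 0.0581
```

```bash
python3 -c "
from h import *
inch();plan(([.5435,.3925,.16],down(110)))"
```

```text
in chamber [-0.0204  0.001 ] 0.0227 z [0.0723 0.0738 0.0749]
in chamber [-0.0189 -0.0827] 0.0229 z [0.0678 0.0736 0.0748]
at [ 0.5119 -0.068   0.1643] t 38.67 w 0.0579 F [ 0.6  1.1 -1.3]
row [-2.855, 0.015, 0.005, 0.105, 11.537, 0.219] n>=7.4
```

play_rows:
  moves:
    - [0,0,0,0,0.4,-1.2,66]
    - [0,0,0,0,1.4,-2.2,66]
    - [0,0,0,0,2.8,-2.4,66]
    - [0,0,0,0,4.3,-2.4,66]
    - [0,0,0,0,5.8,-2.4,66]
    - [0,0,0,0,7.2,-2.3,66]
    - [-0.8,0,0,0,8.5,-1.8,66]
    - [-1.6,0,0,0,9.7,-1.1,66]
    - [-2.4,0,0,0,10.8,-0.3,66]
    - [-2.85,0,0,0.1,11.5,0.2,66]
    - [-2.85,0,0,0.4,11.54,0.22,66]
    - [-2.85,0,0,0.4,11.54,0.22,66]

```text
t: 40.17
eef_pos: [0.5426, 0.3917, 0.1453]
ee_rot: [[-0.001, -0.341, 0.94], [-0.003, 0.94, 0.341], [-1.0, -0.003, -0.002]]
ft_force: [-0.2, -0.1, -0.1]
gripper_width: 0.0659
```

```bash
python3 -c "
from h import *
s,p,d,C=jars();print(s['q'].round(2))
plan(([.5435,.3925,.04],down(110)),([.5435,.3925,-.006],down(110)))"
```

```text
blob [577, 0, 36, 200, 1543] circ [0.33   0.6574] 0.1218 mean [0.3335 0.6498 0.0452]
blob [514, 129, 24, 59, 259] circ [0.437  0.5777] 0.0301 mean [0.4398 0.562  0.045 ]
blob [540, 137, 23, 51, 337] circ [0.4329 0.5974] 0.027 mean [0.4301 0.6101 0.0451]
blob [300, 168, 50, 49, 1884] circ [0.5437 0.3924] 0.0225 mean [0.5434 0.3922 0.0439]
blob [510, 269, 66, 27, 266] circ [0.5663 0.6953] 0.0582 mean [0.5606 0.6587 0.0448]
[ 0.92  0.23  0.17  0.   -1.52 -2.15]
at [0.543  0.3917 0.1471] t 40.23 w 0.066 F [0.4 0.6 0.2]
row [-0.01, -0.0, 0.015, 2.677, 0.02, 0.02] n>=1.7
row [-0.01, -0.0, 0.015, 3.827, 0.022, 0.02] n>=0.7
```

play_rows:
  moves:
    - [0,0,0,1.3,0.02,0.02,66]
    - [0,0,0,2.5,0.02,0.02,66]
    - [0,0,0,3.3,0.02,0.02,66]
    - [0,0,0,3.83,0.02,0.02,66]
    - [0,0,0,3.83,0.02,0.02,66]
    - [0,0,0,3.83,0.02,0.02,30]
    - [0,0,0,3.83,0.02,0.02,30]
    - [0,0,0,3.83,0.02,0.02,30]
    - [0,0,0,3.83,0.02,0.02,30]
    - [0,0,0,2.6,0.02,0.02,30]
    - [0,0,0,1.2,0.02,0.02,30]
    - [0,0,0,-0.3,0.02,0.02,30]
  force: 30

```text
t: 41.72
eef_pos: [0.543, 0.3925, 0.1606]
ee_rot: [[0.0, -0.341, 0.94], [-0.002, 0.94, 0.341], [-1.0, -0.002, -0.001]]
ft_force: [0.9, 0.4, -0.6]
gripper_width: 0.0432
```

```bash
python3 -c "
from h import *
R=down(87.1);G=D(-.02,.085,.16)
plan((D(-.09,.32,.16),R),(D(-.09,.17,.16),R),(G,R))"
```

```text
at [0.543  0.3925 0.1606] t 41.73 w 0.0432 F [ 0.9  0.4 -0.6]
row [2.853, -0.002, 0.016, 0.022, -2.515, -3.177] n>=2.6
row [2.853, -0.002, 0.016, 0.03, -5.971, -4.632] n>=2.4
row [2.853, -0.002, 0.016, 0.035, -8.608, -3.843] n>=1.8
```

play_rows:
  moves:
    - [0.5,0,0,0.02,-0.7,-0.9,30]
    - [1.5,0,0,0.02,-1.6,-2.1,30]
    - [2.85,0,0,0.02,-2.5,-3.18,30]
    - [2.85,0,0,0.02,-3.7,-3.7,30]
    - [2.85,0,0,0.02,-4.9,-4.2,30]
    - [2.85,0,0,0.02,-5.97,-4.63,30]
    - [2.85,0,0,0.02,-7.1,-4.4,30]
    - [2.85,0,0,0.03,-8.1,-4.0,30]
    - [2.85,0,0,0.03,-8.6,-3.84,30]
    - [2.85,0,0,1.2,-8.6,-3.84,30]
    - [2.85,0,0,1.2,-8.6,-3.84,30]

```text
t: 43.1
eef_pos: [0.5134, 0.0161, 0.1097]
ee_rot: [[-0.007, 0.051, 0.999], [-0.003, 0.999, -0.051], [-1.0, -0.004, -0.007]]
ft_force: [0.1, 1.2, -0.8]
gripper_width: 0.0432
```

```bash
python3 -c "
from h import *
inch()
plan((D(-.02,.085,.027),down(87.1)))"
```

```text
in chamber [-0.02    0.0015] 0.0227 z [0.0652 0.0736 0.0747]
in chamber [-0.0182 -0.0823] 0.0232 z [0.0629 0.0733 0.0745]
at [0.515  0.0163 0.1128] t 43.15 w 0.043 F [0.3 0.2 0.2]
row [0.003, -0.018, 0.025, 2.144, 0.011, 0.027] n>=1.4
```

play_rows:
  moves:
    - [0,0,0,0.8,0,0.02,30]
    - [0,0,0,1.5,0.01,0.02,30]
    - [0,0,0,1.95,0.01,0.02,30]
    - [0,0,0,2.12,0.01,0.02,30]
    - [0,0,0,2.15,0.01,0.02,30]
    - [0,0,0,2.17,0.01,0.02,48]
    - [0,0,0,2.15,0.01,0.02,58]
    - [0,0,0,2.15,0.01,0.02,58]
    - [0,0,0,1.2,0,0.02,58]
    - [0,0,0,0,0,0.02,58]
    - [0,0,0,-1.2,0,0,58]
    - [0,0,0,-1.2,0,0,58]

```text
t: 44.65
eef_pos: [0.5172, 0.0167, 0.166]
ee_rot: [[0.006, 0.05, 0.999], [-0.002, 0.999, -0.05], [-1.0, -0.001, 0.006]]
ft_force: [0.9, -0.9, -1.0]
gripper_width: 0.0581
```

Run:
```python
from h import *
inch("w7");hood()
p,d=eyes.snapshot("scene")
for r in eyes.masks_of("jar0","scene"): print(round(r["confidence"],2),r["bbox"])
p,d=eyes.snapshot("side")
for r in eyes.masks_of("jar0","side"): print("side",round(r["confidence"],2),r["bbox"])
```

```text
in chamber [-0.0204  0.0013] 0.0228 z [0.0672 0.0736 0.0748]
in chamber [-0.0207  0.0861] 0.0225 z [0.0723 0.0738 0.0749]
in chamber [-0.0194 -0.0826] 0.0232 z [0.0635 0.0734 0.0746]
scene hood angle 1.221 x at z=.081 0.1567 5085 5378
side hood angle 1.111 x at z=.081 0.0521 38 236
0.29 [408.6, 148.4, 23.5, 15.6]
side 0.73 [280.3, 172.3, 47.2, 53.9]
side 0.72 [322.0, 187.4, 11.4, 9.5]
side 0.65 [321.0, 176.0, 11.6, 13.5]
side 0.41 [316.1, 195.6, 16.3, 12.4]
```

View pics/w7.png

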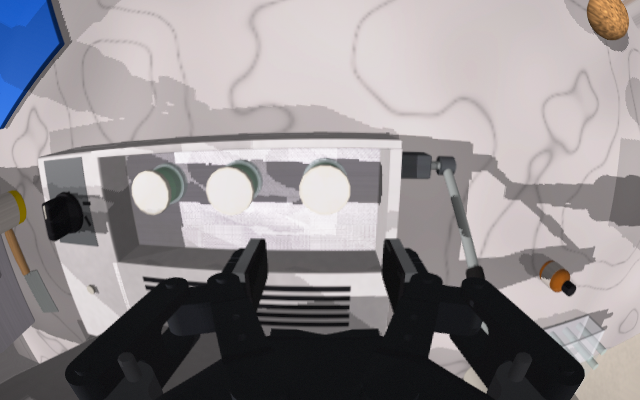

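```bash
python3 -c "
from h import *
R=down(87.1)
plan((D(-.05,.05,.2),R),(D(-.05,-.15,.2),R),(D(0,-.2,.19),R))"
```

```text
at [0.5147 0.0163 0.1597] t 45.0 w 0.0584 F [-0.1 -0.5  0.2]
row [0.003, -0.03, 0.03, -1.001, -0.875, -0.726] n>=1.0
row [0.003, -0.03, 0.03, -0.98, -5.875, -0.728] n>=3.2
row [0.003, -0.03, 0.03, -0.73, -7.124, 0.523] n>=1.1
```

play_rows:
  moves:
    - [0,0,0,-0.6,-0.2,-0.5,40]
    - [0,0,0,-1,-0.9,-0.73,40]
    - [0,0,0,-1,-2.3,-0.73,40]
    - [0,0,0,-1,-3.8,-0.73,40]
    - [0,0,0,-1,-5.2,-0.73,40]
    - [0,0,0,-0.98,-6.2,-0.3,40]
    - [0,0,0,-0.73,-7,0.3,40]
    - [0,-0.03,0.03,-0.73,-7.12,0.52,40]
    - [0,-0.03,0.03,-0.73,-7.12,0.52,40]

```text
t: 46.12
eef_pos: [0.5212, -0.2692, 0.1893]
ee_rot: [[-0.002, 0.051, 0.999], [0.0, 0.999, -0.051], [-1.0, 0.0, -0.002]]
ft_force: [0.2, 1.0, -0.3]
gripper_width: 0.04
```

Run:
```python
from h import *
s,p,d=wrist("w8");C=wcloud(s,d);Q=toD(C);print(s["q"].round(2))
m=(d>.03)&(abs(Q[...,2]-.117)<.006)&(abs(Q[...,0])<.05)&(abs(Q[...,1]+.2)<.05)
P=Q[m];print(len(P),P.mean(0).round(4),"z",np.percentile(P[:,2],[5,95]).round(4));c,sz,an=cv2.minAreaRect(P[:,:2].astype(np.float32));print(np.round(c,4),np.round(sz,4),an)
pc=P[:,:2]-P[:,:2].mean(0);w,v=np.linalg.eigh(pc.T@pc);print("long axis D deg",np.degrees(np.arctan2(v[1,1],v[0,1])),np.sqrt(w/len(P)))
plan((s["eef_pos"],down(87.1)))
```

```text
[-0.14  0.    0.01  0.   -1.58 -1.49]
876 [-0.0016 -0.1998  0.1174] z [0.1154 0.1188]
[-0.0004 -0.1996] [0.0145 0.041 ] 87.12865447998047
long axis D deg 176.5097014922842 [0.00400235 0.01176709]
at [ 0.5212 -0.2687  0.1899] t 46.17 w 0.0398 F [-0.4 -0.  -0. ]
row [0.004, -0.003, 0.001, 0.017, -0.01, 0.001] n>=0.0
```

View pics/w8.png

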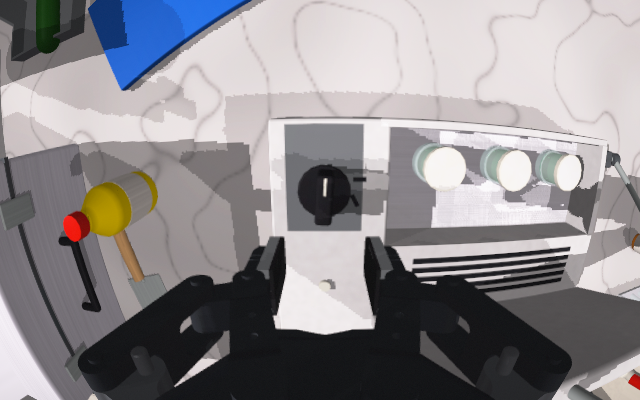

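play_rows:
  moves:
    - [0.4,0,0,1,0,0,40]
    - [0.4,0,0,2,0,0,40]
    - [0.4,0,0,2.6,0,0,40]
    - [0.4,0,0,2.93,0,0,40]
    - [0.4,0,0,2.93,0,0,40]
    - [0.4,0,0,2.93,0,0,0]
    - [0.4,0,0,2.93,0,0,0]
    - [0.4,0,0,2.93,0,0,0]
    - [0.4,0,0,2.93,0,0,0]
    - [0.4,0,0,2.93,0,0,0]
  force: 60

```text
t: 47.42
eef_pos: [0.5219, -0.2697, 0.0748]
ee_rot: [[0.002, 0.106, 0.994], [-0.002, 0.994, -0.106], [-1.0, -0.002, 0.002]]
ft_force: [-0.6, -4.1, 7.4]
gripper_width: 0.0129
```

play_rows:
  moves:
    - [0.6,0,0,0,0,0,0]
    - [1.4,0,0,0,0,0,0]
    - [2.2,0,0,0,0,0,0]
    - [3,0,0,0,0,0,0]
    - [3.8,0,0,0,0,0,0]
    - [4.6,0,0,0,0,0,0]
    - [5.4,0,0,0,0,0,0]
    - [6.2,0,0,0,0,0,0]
    - [6.8,0,0,0,0,0,0]
    - [7.2,0,0,0,0,0,0]
    - [7.2,0,0,0,0,0,0]
    - [7.2,0,0,0,0,0,0]
  force: 60

```text
t: 48.92
eef_pos: [0.5219, -0.2699, 0.0748]
ee_rot: [[0.002, 0.896, 0.444], [-0.002, 0.444, -0.896], [-1.0, 0.001, 0.003]]
ft_force: [0.0, -4.1, 0.4]
gripper_width: 0.0127
```

Release, rise, and check.

play_rows:
  moves:
    - [0,0,0,0,0,0,25]
    - [0,0,0,0,0,0,40]
    - [0,0,0,0,0,0,40]
    - [0,0,0,-1,0,0,40]
    - [0,0,0,-2.2,0,0,40]
    - [0,0,0,-3,0,0,40]
    - [0,0,0,-3,0,0,40]

```text
t: 49.8
eef_pos: [0.5229, -0.2701, 0.1985]
ee_rot: [[0.008, 0.896, 0.444], [-0.004, 0.444, -0.896], [-1.0, 0.005, 0.007]]
ft_force: [0.3, 0.3, -0.5]
gripper_width: 0.0403
```

Run:
```python
from h import *
s,p,d=wrist();C=wcloud(s,d);Q=toD(C)
m=(d>.03)&(abs(Q[...,2]-.117)<.006)&(abs(Q[...,0])<.05)&(abs(Q[...,1]+.2)<.05)
P=Q[m];pc=P[:,:2]-P[:,:2].mean(0);w,v=np.linalg.eigh(pc.T@pc);print(len(P),P.mean(0).round(3),"long axis D deg",np.degrees(np.arctan2(v[1,1],v[0,1]))%180,cv2.minAreaRect(P[:,:2].astype(np.float32)))
inch();hood();rod();plan(([.45,-.2,.3],None))
p,d=eyes.snapshot("side");C=cloud("side",p,d)
for l in("jar0","dropper","beaker","potato","reagent"):
    for r in eyes.masks_of(l,"side")[:5]:
        m=r["mask"]&(d>0)
        if r["confidence"]>.4:print(l,round(r["confidence"],2),r["bbox"],np.median(C[m],0).round(3))
```

```text
785 [-0.001 -0.198  0.118] long axis D deg 119.4873134707807 ((-0.0004689386114478111, -0.1992928385734558), (0.013037236407399178, 0.04070572555065155), 29.565710067749023)
in chamber [-0.0187 -0.0014] 0.022 z [0.063  0.0738 0.0752]
in chamber [-0.0189 -0.0831] 0.0226 z [0.0726 0.0739 0.0752]
scene hood angle 1.221 x at z=.081 0.1568 5097 5100
side hood angle 1.222 x at z=.081 0.1341 104 104
scene 0.02 0.1 7 angle 0.894 y -0.0039
side 0.02 0.1 76 angle 0.951 y 0.0044
side 0.155 0.2 47 angle 0.927 y 0.0038
at [ 0.5212 -0.2695  0.1935] t 50.1 w 0.0396 F [-1.  0.  0.]
row [0.0, 0.0, 0.0, -2.666, -0.824, -2.342] n>=2.3
jar0 0.63 [317.1, 187.5, 17.6, 9.4] [ 0.51  -0.052  0.068]
jar0 0.5 [317.5, 197.5, 11.7, 13.3] [0.515 0.028 0.073]
dropper 0.54 [249.4, 262.6, 11.0, 25.2] [0.669 0.358 0.034]
dropper 0.53 [319.9, 177.0, 12.9, 10.7] [ 0.506 -0.135  0.068]
beaker 0.91 [335.7, 326.0, 33.3, 52.6] [0.435 0.601 0.053]
potato 0.79 [396.7, 284.4, 27.3, 32.9] [0.3   0.437 0.045]
potato 0.61 [267.9, 111.4, 37.2, 94.4] [0.625 0.071 0.234]
reagent 0.58 [317.8, 128.2, 11.5, 29.2] [ 0.526 -0.493  0.075]
```

play_rows:
  moves:
    - [0,0,0,-0.8,-0.3,-0.8,40]
    - [0,0,0,-1.6,-0.6,-1.6,40]
    - [0,0,0,-2.6,-0.8,-2.3,40]
    - [0,0,0,-2.6,-0.8,-2.3,40]
    - [0,0,0,-2.6,-0.8,-2.3,40]
    - [0,0,0,-2.6,-0.8,-2.3,40]

```text
t: 51.15
eef_pos: [0.4517, -0.2013, 0.2969]
ee_rot: [[-0.001, 0.896, 0.444], [-0.002, 0.444, -0.896], [-1.0, -0.001, 0.001]]
ft_force: [-1.1, -0.7, 0.4]
gripper_width: 0.0397
```

Run:
```python
from h import *
p,d=eyes.snapshot("side");Q=toD(cloud("side",p,d))
m=((d>0)&(Q[...,2]>.066)&(Q[...,2]<.08)&(abs(Q[...,0])<.05)&(abs(Q[...,1])<.13)).astype(np.uint8)
k,L,st,_=cv2.connectedComponentsWithStats(m)
for i in range(1,k):
    if st[i,4]>20:print(st[i].tolist(),Q[L==i].mean(0).round(3))
hood();inch()
workorder.job_done()
```

```text
[321, 176, 12, 7, 71] [-0.019 -0.076  0.073]
[319, 186, 13, 8, 82] [-0.021  0.007  0.072]
[316, 198, 14, 8, 91] [-0.021  0.091  0.073]
scene hood angle 1.223 x at z=.081 0.1565 5075 5077
side hood angle 1.222 x at z=.081 0.1341 106 106
in chamber [-0.0211  0.0862] 0.0231 z [0.065  0.0739 0.0754]
in chamber [-0.0204  0.0014] 0.023 z [0.0711 0.0739 0.0754]
in chamber [-0.0192 -0.0824] 0.0227 z [0.0719 0.0738 0.0752]
the job is handed in; nothing more can be done
```

I raised the hood, seated the prop rod, stood all three jars in the chamber, turned the knob on and handed the job in at about 51 s. No verdict was reported.

**Last checks:**
- **Hood:** it reads 1.22 rad resting on the rod, with the fingers off both.
- **Jars:** all three stand on the chamber floor at y about −0.082, 0.001 and 0.086 m, x about −0.02 m. Their tops are level, about 74 mm above the bench.
- **Knob:** it measures about 1.05 rad, past the 0.85 needed.
- **Other objects:** the dropper, beaker and potato are where they were. I did not go near the reagent bottle; it shows in its usual place.

**What went wrong or disagreed:**
- **Handle grip:** the first two attempts slipped off. The real fingertips sit about 25 mm behind the reported TCP, so I gripped correspondingly lower from then on.
- **Rod swing:** the first swing ran joints 3 and 6 to their range limits. Joint 3 read −1.0807 against −1.08. It also put about 22 N sideways on the rod. I re-gripped and set the rod again at about 0.90 rad before lowering the hood.
- **Rod angle after seating:** the scene and side cameras disagree slightly, 0.89 against 0.93–0.95 rad.

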